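Rebuild the vial carousel on its drive spindle

TASK

Press the red release paddle so that the clear cover of the carousel bay springs fully open. Then build the carousel on the spindle: first the notched metal drive plate, turned until its notches drop over the drive pins and it lies flat on the floor of the bay, next the white vial tray, and last the black hub cap, each pushed fully home, right way up, and let go. Leave the other things on the bench where they are.

Things in the scene. Friction and masses are not known exactly. Their poses are not given: they have to be found in the camera images.
- bay: Carousel bay, fixed: white base 190 x 190 mm, origin at the centre of its underside, on the bench, z up. Black floor 14 mm above the bench, ringed by a wall 8 mm thick, 20 mm above the floor. In the middle a fixed steel spindle 18 mm across, its tip 70 mm above the floor, the top 8 mm a cone narrowing to 8 mm. Cover hinged along the bay's +y side; release paddle on its -y side.
- seat (a point): Spindle's foot: on its axis, at floor height; axes as the bay's. Two fixed black drive pins, 10 mm across, 8 mm tall, stand on the floor opposite each other, each 46 mm from this axis. Their bearing is drawn anew every time and not reported: find it by touch, turning the plate on them (at most 60 degrees) until it drops.
- cover (a joint): Clear box-shaped cover, 190 x 190 x 62 mm, over the bay, its top 97 mm above the bench when shut. 0 rad = shut and latched, 1.8 rad = fully open at its stop. Unlatched, it springs open by itself within about a second, swinging up and away to the bay's +y side, where it stands about 220 mm above the bench.
- release (a joint): Spring-loaded red release paddle. 0 = up, 0.25 rad = fully down. It unlatches the cover before it is fully down; fully down is about 8 mm of travel at the pressing point and takes about 3 N straight down (pressed slowly).
- release_top (a point): Pressing point on the top face of the red paddle (50 mm along the bay's x, 38 mm along its y), about 145 mm from the spindle's axis to the bay's -y side, 40 mm above the bench.
- drive_plate: Bare-metal disc 110 mm across, 10 mm thick, 0.25 to 0.5 kg, with a collar 50 mm across up to 30 mm above its underside (grip there); 21 mm bore right through. Six notches 15 mm wide, from the rim in to 36 mm from the axis, every 60 degrees, the first at 30 degrees from its x. Origin: centre of underside, z up. Rests on the pins 8 mm above the floor until notches stand over them (within 3 degrees).
- vial_tray: White round tray 140 mm across, 8 mm thick, 0.2 to 0.4 kg, with twelve dark shallow pockets and a blue collar 50 mm across up to 24 mm above its underside (grip there); 21 mm bore right through. Origin: centre of underside, z up. Home, its underside rests on the drive plate's collar, 30 mm above the bay's floor, at any bearing.
- hub_cap: Black cap 52 mm across, 36 mm tall, 0.2 kg, with a half red, half blue ring on its top; a 21 mm blind bore, 20 mm deep, opens in its underside. Origin: centre of underside, z up. Home, its underside rests on the vial tray's collar, 54 mm above the bay's floor, the spindle's tip 16 mm inside it.
- jar: Bystander: small amber jar, 36 mm across, 55 mm tall; origin at the centre of its underside.
- spare_ring: Bystander: flat orange ring, 64 mm across, 12 mm tall, not needed; origin at the centre of its underside.
- bottle: Bystander: amber bottle, 70 mm across, 150 mm tall; origin at the centre of its underside.
- wash_bottle: Bystander: white bottle with a blue cap, 60 mm across, 130 mm tall; origin at the centre of its underside.
- screwdriver: Bystander: screwdriver lying on the bench, about 200 mm long, along its own x.
Things that resemble listed ones, but are neither listed nor needed, are in the scene too. What is shaped like the drive_plate but green or orange is not meant.

How it is judged:
On the way, in this order (a step that is already met when the one before it is completed fails the run):
1. the release paddle is pressed down (value of joint release above 0.1 rad).
2. the cover has sprung open to its stop (value of joint cover above 1.65 rad), for 0.1 s.
3. the drive plate is on the spindle, over the pins and flat on the bay's floor (horizontal distance between drive_plate and seat below 0.004 m and z of drive_plate in the frame of seat below 0.002 m and angle between drive_plate's own z axis and vertical below 0.05 rad), for 0.2 s.
4. the vial tray is home on the drive plate's collar (horizontal distance between vial_tray and seat below 0.004 m and z of vial_tray in the frame of seat below 0.0325 m and angle between vial_tray's own z axis and vertical below 0.06 rad), for 0.2 s.
5. the hub cap is home on the vial tray's collar (horizontal distance between hub_cap and seat below 0.004 m and z of hub_cap in the frame of seat below 0.0565 m and angle between hub_cap's own z axis and vertical below 0.06 rad), for 0.2 s.
At the end, for the whole second after the job is handed in: Cover open (above 1.65 rad). On the spindle, each within 4 mm of its axis and at rest: drive plate flat (0.05 rad), underside at most 2 mm above the bay's floor; vial tray and hub cap upright (0.06 rad), undersides 30 and 54 mm above that floor, within 2.5 mm (all of step 3 and all of step 4 and all of step 5 and value of joint cover above 1.65 rad and z of vial_tray in the frame of seat above 0.0275 m and z of hub_cap in the frame of seat above 0.0515 m and linear speed of each of vial_tray, hub_cap below 0.02 m/s); the robot touches nothing.
It fails at once if a bystander (jar, orange ring, bottle, wash bottle or screwdriver) is moved more than 30 mm (distance of any of jar, spare_ring, bottle, wash_bottle, screwdriver from where it was at the start of the episode above 0.03 m).
It also fails if it takes over 72 s, if anything falls off the work surface, if the arm or the gripper's body presses on something with over 40 N, if the wrist force passes 120 N, or if a joint passes its speed limit or range.

ROBOT

A 6-joint arm with a two-finger parallel gripper is mounted at the origin on the work surface. World frame = base frame: x ahead of the robot, y to its left, z up, the work surface at z = 0. Lengths are in m, angles in rad, forces in N, time in s.
With the tool pointing down it reaches from about 0.3 to 0.75 m from the base axis. Payload 8.5 kg.
Tool frame: the origin (TCP) lies midway between the tips of the shut fingers; the grasp point (between the pads) lies r.hold_point_z behind it (r.hold_point_z is the distance from the TCP to the grasp point, in m); x points along the fingers, z is the direction in which the jaws open and shut, and the axes are right-handed (so a half turn about x gives the same grasp; the last joint's range is limited). The gripper opens to 88 mm and grips with 3 to 60 N. Pads are 18 mm wide; open, the fingers measure 123 mm over their backs; the gripper's body (75 mm by 187 mm) begins 45 mm behind the grasp point.
Start: joints at [-1.427, 0.381, 1.297, -0, 1.464, -0.215], TCP at [0.193, -0.515, 0.217] pointing down, gripper open.
Joint ranges: [-3.11, 3.11], [-0.89, 2.33], [0.22, 2.48], [-1.42, 4.56], [0.17, 2.85], [-2.88, 2.88]. Speed limits (rad/s): [2.39, 2.39, 3.14, 3.14, 3.14, 3.14].

INTERFACE

Orientations are given as a unit quaternion [x, y, z, w].
In Python, from rig import telemetry, cams, job_done, nets, r gives the robot as it stands. The module is installed in compiled form; this text tells all that it offers.
- The arm moves only by the tool play_rows, never from a script. Its argument "moves" is one flat list of numbers, 7 for each row, row after row: the turn, a rotation vector about the tool's x, y, z in rad, then the shift along the tool's x, y, z in m, then the closure, from 0 (fully open) to 1 (shut). A call has 1 to 10 rows; each row is the pose to reach, as a shift and turn from the pose measured when the call began, along the tool's axes at that moment; what a row does not reach only later rows make up. A row lasts 1/12 s, in which the tool goes at most 41.7 mm and 7.16 degrees, less where a joint would pass 70% of its speed; a pose out of reach is approached as far as the arm can. A call with a gripper value outside its range is refused whole. The fingers move at their own pace and stop on an object; "newtons" is the grip in N (left out, the last holds). Time passes only in rows, so rows that repeat a pose let the fingers close. It gives the time, the measured TCP pose, the force and the opening at its end, in the units of the state.
- telemetry.get_obs(): the state, without advancing time (a new reading comes with each control period).
- cams.capture(name): name is "scene" or "top" or "wrist"; returns (picture, depth): 400x640x3 uint8, red, green, blue; 400x640 float32, m along the optical axis (not along the pixel's ray), 0 where there is no reading.
- cams.camera_params(name): a dict with "fovy" (degrees; the focal length in pixels is half the picture's height over the tangent of half this angle, whatever the lens; pixels are square), "cx", "cy" (the principal point, pixels), "xyz" and "attitude" of the camera in the world; the wrist camera has in their place "hand_eye" (4x4, takes a point from camera to tool coordinates, whose origin is the TCP and whose axes are the tool frame's). Camera axes: x right, y down, z forward; pixel columns grow to the right and rows downward; lengths in m; the calibration is good to about 2 mm. A picture is of the moment at which its call begins: read the wrist's pose just before it. camera_params takes no time and is no camera call.
- job_done(): hands the job in, once; it reports no verdict.
Trained networks look in the newest picture that a camera, given by its name, has taken for a name from the list of things; names that differ only in an ending like _2 or _b are one class to them, and where a whole thing is asked for, a point or a joint stands for the part that bears it (a point fixed in the world has none). Each returns a list of dicts, best first, with "confidence" (0 to 1); they miss things now and then, are a little off and sometimes report something else, mostly with a low value. They report only what shows in the picture. A call takes as long as a camera call. They do not tell look-alikes from the thing itself.
- nets.spot_in(camera, query): "box" ([left, top, width, height] in pixels, round what is visible of it).
- nets.silhouettes(camera, query): "region" (400x640 bool, what is visible of it) and "box" ([left, top, width, height] in pixels, round what is visible of it).
- nets.spot_point(camera, query): "xy" ([column, row] in pixels: a listed point, or the origin of a listed thing).
The state is a dict: "time_s": time; "joint_positions": joint angles; "dq": joint speeds; "joint_efforts": joint torques, N m; "ee_pos": TCP position; "ee_rot": TCP orientation; "force": force on the tool from outside, world axes, zero at the start; "wrist_torque": the same for the moment, N m; "width": opening from 0.0 (shut) to 1.0 (fully open).
Only numpy, scipy, OpenCV 4.12 (cv2) and the standard library are available. Lean on these libraries where they do the work, as an engineer would, in place of code of your own. Each camera call takes 0.05 s, during which the arm holds its last target.

## Working session

There is one attempt and no reset: what is moved stays moved. The work goes in short steps, Python scripts to look and compute and a tool call to move; the robot and the scene stay as the last step left them, time stands still between calls to the robot, and variables do not carry over. Pictures are saved under pics/ and viewed, and the job is handed in when it is done.

Besides the shell and the picture viewer there is one more tool, called after "Emit:" as name(argument=value, ...) on one line, values as JSON. play_rows: Moves the arm, as the interface text tells. Its arguments: {"type":"object","properties":{"moves":{"type":"array","items":{"type":"number"}},"newtons":{"type":"number"}},"required":["moves"]}

```bash
mkdir -p pics; cat > h.py <<'E'
import numpy as np, cv2
from scipy.spatial.transform import Rotation as R
from rig import telemetry, cams, job_done, nets, r
def K(p):
    f=200/np.tan(np.radians(p['fovy'])/2); return f,p['cx'],p['cy']
def pose(name,obs=None):
    p=cams.camera_params(name)
    if name=='wrist':
        o=obs or telemetry.get_obs()
        T=np.eye(4);T[:3,:3]=R.from_quat(o['ee_rot']).as_matrix();T[:3,3]=o['ee_pos']
        return T@np.array(p['hand_eye']),p
    T=np.eye(4);a=np.array(p['attitude'])
    T[:3,:3]=R.from_quat(a).as_matrix() if a.size==4 else a.reshape(3,3);T[:3,3]=p['xyz'];return T,p
def ray(name,u,v,obs=None):
    T,p=pose(name,obs);f,cx,cy=K(p);d=np.array([(u-cx)/f,(v-cy)/f,1.]);return T[:3,3],T[:3,:3]@d
def atz(name,u,v,z,obs=None):
    o,d=ray(name,u,v,obs);return o+d*(z-o[2])/d[2]
def cloud(name,D,obs=None):
    T,p=pose(name,obs);f,cx,cy=K(p);v,u=np.mgrid[:400,:640]
    P=np.stack([(u-cx)/f*D,(v-cy)/f*D,D],-1);return P@T[:3,:3].T+T[:3,3]
def save(im,n): cv2.imwrite('pics/'+n+'.png',im[...,::-1])
def proj(name,X,obs=None):
    T,p=pose(name,obs);f,cx,cy=K(p);c=T[:3,:3].T@(np.array(X)-T[:3,3]);return c[0]/c[2]*f+cx,c[1]/c[2]*f+cy
E
python3 - <<'E'
from h import *
print(r.hold_point_z, [x for x in dir(r) if x[0]!='_'])
for n in ['scene','top','wrist']:
    o=telemetry.get_obs()
    im,d=cams.capture(n); save(im,n+'0'); np.savez('/tmp/%s0.npz'%n,im=im,d=d,pos=o['ee_pos'],rot=o['ee_rot'])
    print(n,cams.camera_params(n))
    for q in (['bay','seat','release','release_top','drive_plate','vial_tray','hub_cap','jar','spare_ring','bottle','wash_bottle','screwdriver'] if n=='top' else ['drive_plate','release_top','hub_cap','vial_tray']):
        try:
            for e in nets.spot_point(n,q)[:4]: print(n,q,np.round(e['xy'],1),round(e['confidence'],2))
        except Exception as ex: print(q,ex)
print(telemetry.get_obs())
E
```

```text
0.0187 ['IKError', 'hold_point_z']
scene {'fovy': 54.051149524078674, 'cx': 312.1863409720837, 'cy': 205.98630308355018, 'xyz': array([ 1.1470005 , -0.41721757,  0.73925555]), 'attitude': array([ 0.8019094 ,  0.45153923, -0.18819263, -0.34298277])}
scene drive_plate [235.5 190.1] 0.94
scene drive_plate [305.5 170.1] 0.81
scene drive_plate [284.8 204.8] 0.79
scene release_top [345.6 182.5] 0.89
scene hub_cap [189.7 237.6] 0.74
scene vial_tray [277.4 258.3] 0.91
top {'fovy': 56.87137322853018, 'cx': 319.7542262307628, 'cy': 198.71271986693552, 'xyz': array([ 0.45541925, -0.05543713,  1.02753844]), 'attitude': array([-0.70631808,  0.70676596, -0.02422793,  0.03177504])}
top bay [470.7 178.6] 0.72
top bay [214.9 219.1] 0.61
release it knows: bay, bottle, drive_plate, hub_cap, jar, release_top, screwdriver, seat, spare_ring, vial_tray, wash_bottle
top release_top [265.6 211.6] 0.72
top drive_plate [332.7 227.2] 0.87
top drive_plate [281.9 263.7] 0.74
top drive_plate [366.5 275.6] 0.65
top vial_tray [369.4 173.1] 0.8
top hub_cap [424.9 233.6] 0.57
top jar [382.1 206.3] 0.65
top spare_ring 
[... 523 characters left out ...]
e+00,
         1.00000000e+00]])}
{'time_s': 1.1, 'joint_positions': array([-1.42731885e+00,  3.80599441e-01,  1.29740570e+00, -1.49195026e-06,
        1.46359293e+00, -2.15281339e-01]), 'dq': array([ 0.00017147, -0.00029767,  0.00041281, -0.00169956, -0.00033915,
       -0.00034877]), 'joint_efforts': array([-6.78365323e-04, -4.37808251e+01, -2.24726808e+01,  7.13947951e-02,
        3.14807973e-02,  1.61753695e-05]), 'ee_pos': array([ 0.19311612, -0.51496194,  0.21664678]), 'ee_rot': array([ 0.40276882,  0.58118851, -0.40276672,  0.58118513]), 'force': array([-0.67997027, -0.08820754, -1.18734365]), 'wrist_torque': array([-0.02445268, -0.01845112,  0.01650635]), 'width': 0.9996368650358088}
```

View pics/top0.png

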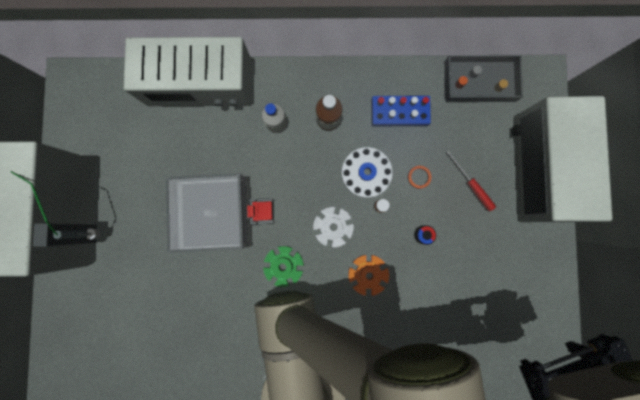

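View pics/scene0.png

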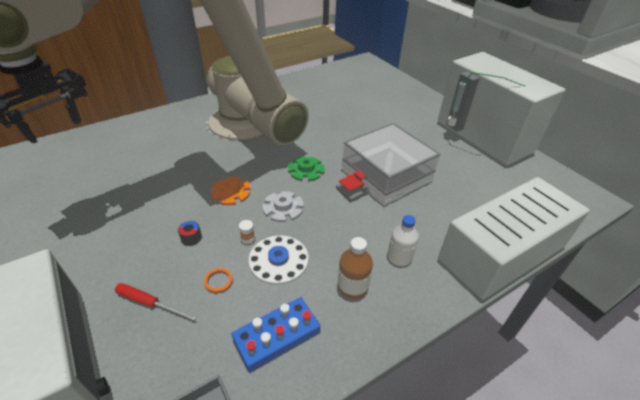

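```bash
python3 - <<'E'
from h import *
z=np.load('/tmp/top0.npz');D=z['d'];im=z['im'];P=cloud('top',D)
for n,(u,v) in dict(dp1=(332.7,227),dp2=(282,264),dp3=(366.5,275.6),tray=(369,173),hub=(425,233.6),rel=(265.6,211.6),bay=(215,219)).items():
    print(n,np.round(P[int(v),int(u)],3), im[int(v),int(u)], np.round(atz('top',u,v,0.03),3))
c=im[90:320,130:530]; c=cv2.resize(c,None,fx=2,fy=2,interpolation=cv2.INTER_CUBIC); save(c,'topcrop')
E
```

```text
dp1 [ 0.458 -0.078  0.001] [101 108 105] [ 0.458 -0.08   0.03 ]
dp2 [ 0.357  0.06  -0.   ] [ 88 111  94] [0.36  0.056 0.03 ]
dp3 [ 0.327 -0.171 -0.   ] [65 53 44] [ 0.329 -0.169  0.03 ]
tray [ 0.609 -0.183 -0.001] [ 86  97 114] [ 0.605 -0.179  0.03 ]
hub [ 0.442 -0.325  0.036] [36 38 37] [ 0.44  -0.327  0.03 ]
rel [0.501 0.102 0.039] [174  56  52] [0.5   0.102 0.03 ]
bay [0.478 0.218 0.099] [128 134 136] [0.48  0.239 0.03 ]
```

View pics/topcrop.png

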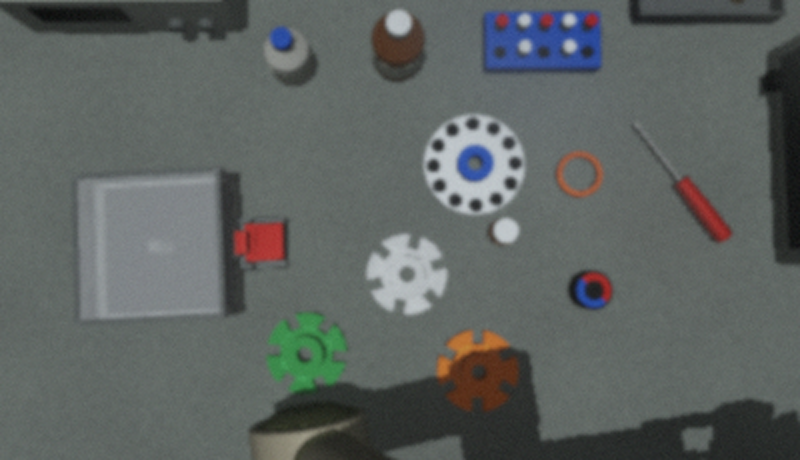

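The metal plate at top pixel (333,227) is the one I want. Its look-alikes are green at (282,264) and orange at (367,276). The tray is at (369,173), the cap at (426,235) and the paddle at (262,211). Next I'll measure these precisely.

```bash
python3 - <<'E'
from h import *
z=np.load('/tmp/top0.npz');D=z['d'];im=z['im'];P=cloud('top',D).reshape(400,640,3)
hsv=cv2.cvtColor(im,cv2.COLOR_RGB2HSV)
def st(m,n,zz):
    v,u=np.nonzero(m); print(n,m.sum(),'px',np.round([u.mean(),v.mean()],1),'circle@z',np.round(atz('top',u.mean(),v.mean(),zz),4),'cloudmean',np.round(P[m].mean(0),4),'zpct',np.round(np.percentile(P[m][:,2],[5,50,95]),4))
def box(u0,u1,v0,v1):
    m=np.zeros((400,640),bool);m[v0:v1,u0:u1]=1;return m
g=(hsv[...,2]>135)&(hsv[...,1]<60)
m=g&box(305,362,200,255)
v,u=np.nonzero(m);c,rad=cv2.minEnclosingCircle(np.stack([u,v],1).astype(np.float32));print('plate circ',c,rad,atz('top',*c,0.01)); st(m,'plate',.01)
m=g&box(335,398,142,200);v,u=np.nonzero(m);c,rad=cv2.minEnclosingCircle(np.stack([u,v],1).astype(np.float32));print('tray circ',c,rad,atz('top',*c,0.008));st(m,'tray',.008)
b=(P[...,2]>0.03)&(P[...,2]<.045)&box(405,450,215,255); st(b,'cap',.036)
rd=(hsv[...,1]>140)&((hsv[...,0]<10)|(hsv[...,0]>170))&box(240,285,190,230); st(rd,'pad',.04)
m=(P[...,2]>0.085)&(P[...,2]<.12)&box(150,260,165,260); st(m,'cover',.097)
rect=cv2.minAreaRect(np.argwhere(m)[:,::-1].astype(np.float32)); print(rect)
for q in cv2.boxPoints(rect): print(np.round(atz('top',*q,.097),4))
for q in ['seat','bay','release_top']:
    print(q,nets.spot_point('top',q)[:2])
o=telemetry.get_obs(); print(R.from_quat(o['ee_rot']).as_matrix().round(3))
# depth around items
for n,(u,v) in dict(platecollar=(333,218),tray=(369,165)).items(): print(n,P[v-2:v+3,u-2:u+3,2].round(3))
E
```

```text
plate circ (332.8494567871094, 226.76361083984375) 20.528804779052734 [ 0.45889099 -0.08052448  0.01      ]
plate 1079 px [333.  226.7] circle@z [ 0.4591 -0.0809  0.01  ] cloudmean [ 0.4591 -0.0808  0.0148] zpct [0.0003 0.01   0.0308]
tray circ (368.5, 175.0) 29.12483024597168 [ 0.6023375  -0.18006501  0.008     ]
tray 1378 px [366.8 172.1] circle@z [ 0.6105 -0.1753  0.008 ] cloudmean [ 0.6106 -0.1753  0.0085] zpct [0.0024 0.0078 0.0112]
cap 301 px [425.9 234.4] circle@z [ 0.4384 -0.3277  0.036 ] cloudmean [ 0.4384 -0.3278  0.0359] zpct [0.0325 0.036  0.0389]
pad 394 px [260.2 210.5] circle@z [0.5022 0.1147 0.04  ] cloudmean [0.5021 0.1142 0.0424] zpct [0.0372 0.0407 0.0548]
cover 5783 px [203.9 212.4] circle@z [0.4949 0.2475 0.097 ] cloudmean [0.4951 0.2473 0.0979] zpct [0.0947 0.098  0.1012]
((203.83792114257812, 212.25811767578125), (76.10492706298828, 77.5531234741211), 87.1375961303711)
[0.5874 0.3539 0.097 ]
[0.597 0.156 0.097]
[0.4048 0.1432 0.097 ]
[0.395  0.3379 0.097 ]
seat []
bay [{'xy': [470.7, 178.6], 'confidence': 0.72}, {'xy': [214.9, 219.1], 'confidence': 0.61}]
release_top [{'xy': [265.6, 211.6], 'confidence': 0.72}]
[[-0.     0.936  0.351]
 [-0.     0.351 -0.936]
 [-1.    -0.     0.   ]]
platecollar [[0.011 0.01  0.01  0.01  0.008]
 [0.013 0.012 0.01  0.009 0.011]
 [0.028 0.028 0.029 0.028 0.031]
 [0.028 0.03  0.03  0.031 0.027]
 [0.031 0.03  0.03  0.03  0.03 ]]
tray [[0.023 0.022 0.023 0.026 0.025]
 [0.024 0.023 0.026 0.026 0.025]
 [0.023 1.028 0.022 0.024 0.021]
 [0.025 0.023 0.024 0.023 0.021]
 [0.025 0.023 0.022 0.025 0.024]]
```

```bash
cat >> h.py <<'E'
def tgt(pos,yaw,tilt=0):
    "yaw of tool z (deg) in world; tilt about tool z (deg), + = tip leans to tool y"
    y=np.radians(yaw);z=np.array([np.cos(y),np.sin(y),0]);x=np.array([0,0,-1.]);t=np.radians(tilt)
    yy=np.cross(z,x); x2=np.cos(t)*x+np.sin(t)*yy; M=np.stack([x2,np.cross(z,x2),z],1)
    o=telemetry.get_obs();M0=R.from_quat(o['ee_rot']).as_matrix()
    rv=R.from_matrix(M0.T@M).as_rotvec();s=M0.T@(np.array(pos)-o['ee_pos'])
    print('rot',rv.round(4),'shift',s.round(4),'|rot|deg',np.degrees(np.linalg.norm(rv)).round(1))
def st():
    o=telemetry.get_obs();M=R.from_quat(o['ee_rot']).as_matrix()
    print('t',o['time_s'],'pos',o['ee_pos'].round(4),'yaw',np.degrees(np.arctan2(M[1,2],M[0,2])).round(2),'x',M[:,0].round(3),'F',o['force'].round(2),'T',o['wrist_torque'].round(2),'w',round(o['width'],3),'q',o['joint_positions'].round(2)); return o
E
python3 -c "
from h import *
tgt((.503,.097,.10),0,20)"
```

```text
rot [-1.199   0.2114  0.3051] shift [ 0.1167  0.5051 -0.4642] |rot|deg 71.9
```

Emit:
play_rows(moves=[-1.2,0.21,0.305,0.09,0.505,-0.464,1,-1.2,0.21,0.305,0.09,0.505,-0.464,1,-1.2,0.21,0.305,0.09,0.505,-0.464,1,-1.2,0.21,0.305,0.09,0.505,-0.464,1,-1.2,0.21,0.305,0.09,0.505,-0.464,1,-1.2,0.21,0.305,0.09,0.505,-0.464,1,-1.2,0.21,0.305,0.09,0.505,-0.464,1,-1.2,0.21,0.305,0.09,0.505,-0.464,1,-1.2,0.21,0.305,0.09,0.505,-0.464,1,-1.2,0.21,0.305,0.09,0.505,-0.464,1], newtons=20)

```text
time_s: 2.08
ee_pos: [0.3803, -0.1447, 0.1625]
ee_rot: [0.122, 0.696, 0.123, 0.697]
force: [0.3, -1.2, -0.4]
width: 0.271
```

```bash
python3 -c "
from h import *
st();tgt((.503,.097,.055),0,20)"
```

```text
t 2.0833 pos [ 0.3803 -0.1447  0.1625] yaw 0.02 x [ 0.001  0.341 -0.94 ] F [ 0.34 -1.25 -0.39] T [-0.2  -0.06 -0.07] w 0.271 q [-0.82  0.28  1.68  0.24  1.44 -0.89]
rot [0.0009 0.0015 0.0014] shift [0.1836 0.1905 0.1226] |rot|deg 0.1
```

Emit:
play_rows(moves=[0,0,0,0.1,0.13,0.08,1,0,0,0,0.17,0.196,0.1226,1,0,0,0,0.17,0.196,0.1226,1,0,0,0,0.17,0.196,0.1226,1,0,0,0,0.17,0.196,0.1226,1,0,0,0,0.17,0.196,0.1226,1,0,0,0,0.17,0.196,0.1226,1,0,0,0,0.17,0.196,0.1226,1,0,0,0,0.17,0.196,0.1226,1,0,0,0,0.17,0.196,0.1226,1])

```text
time_s: 2.92
ee_pos: [0.5029, 0.0972, 0.0697]
ee_rot: [0.122, 0.696, 0.123, 0.697]
force: [-0.1, 0.0, -0.5]
width: 0.005
```

```bash
python3 - <<'E'
from h import *
st();tgt((.503,.097,.030),0,20)
im,d=cams.capture('wrist');save(im,'w1')
im,d=cams.capture('scene');save(im[100:240,250:480],'s1')
E
```

```text
t 2.9167 pos [0.5029 0.0972 0.0697] yaw 0.04 x [ 0.001  0.341 -0.94 ] F [-0.08  0.02 -0.47] T [-0.22 -0.05 -0.  ] w 0.005 q [-0.23  0.49  1.66  0.38  1.1  -0.42]
rot [0.0013 0.0014 0.0016] shift [ 0.0373 -0.0137  0.    ] |rot|deg 0.1
```

View pics/s1.png

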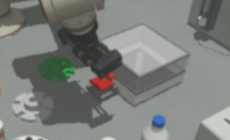

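View pics/w1.png

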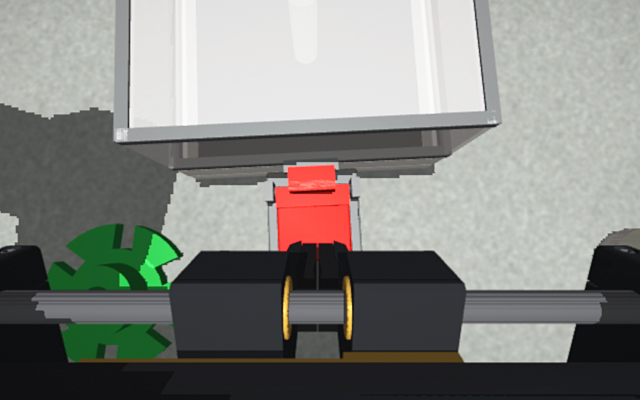

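Emit:
play_rows(moves=[0,0,0,0.0235,-0.0085,0,1,0,0,0,0.0265,-0.0096,0,1,0,0,0,0.029,-0.0106,0,1,0,0,0,0.0315,-0.0115,0,1,0,0,0,0.034,-0.0124,0,1,0,0,0,0.036,-0.0131,0,1,0,0,0,0.036,-0.0131,0,1,0,0,0,0.036,-0.0131,0,1,0,0,0,0.0,0.0,0,1,0,0,0,-0.05,-0.03,0,1])

```text
time_s: 3.85
ee_pos: [0.502, 0.0671, 0.0978]
ee_rot: [0.122, 0.696, 0.124, 0.696]
force: [0.9, -0.1, 0.0]
width: 0.008
```

```bash
python3 - <<'E'
from h import *
st()
im,d=cams.capture('scene');save(im,'s2')
E
```

```text
t 3.85 pos [0.502  0.0671 0.0978] yaw 0.18 x [-0.001  0.342 -0.94 ] F [ 0.92 -0.08  0.  ] T [-0.19 -0.11 -0.01] w 0.008 q [-0.29  0.45  1.63  0.36  1.19 -0.45]
```

View pics/s2.png

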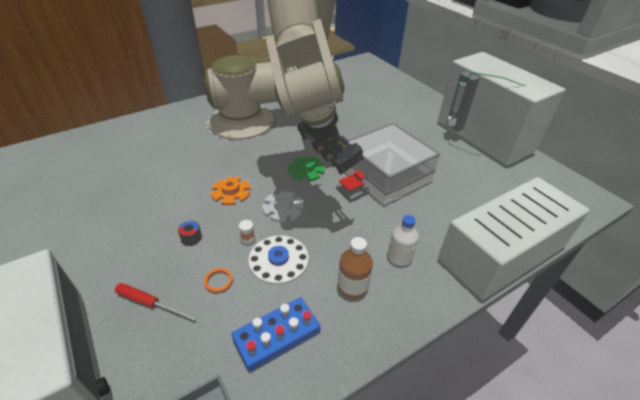

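```bash
python3 - <<'E'
from h import *
im,d=cams.capture('scene');st();tgt((.503,.097,.045),0,20);tgt((.503,.097,.032),0,20)
E
```

```text
t 3.95 pos [0.5054 0.0614 0.0999] yaw -0.17 x [ 0.011  0.338 -0.941] F [ 0.9   0.27 -0.02] T [-0.17 -0.13  0.  ] w 0.005 q [-0.3   0.45  1.63  0.36  1.19 -0.45]
rot [0.0007 0.0108 0.0046] shift [ 0.0637  0.015  -0.0031] |rot|deg 0.7
rot [0.0007 0.0108 0.0046] shift [ 0.0759  0.0106 -0.0032] |rot|deg 0.7
```

Emit:
play_rows(moves=[0,0.01,0.005,0.032,0.02,-0.003,1,0,0.01,0.005,0.06,0.016,-0.003,1,0,0.01,0.005,0.064,0.015,-0.003,1,0,0.01,0.005,0.067,0.0138,-0.003,1,0,0.01,0.005,0.07,0.0127,-0.003,1,0,0.01,0.005,0.073,0.0116,-0.003,1,0,0.01,0.005,0.076,0.0106,-0.003,1,0,0.01,0.005,0.076,0.0106,-0.003,1,0,0.01,0.005,0.076,0.0106,-0.003,1])

```text
time_s: 4.7
ee_pos: [0.5034, 0.0968, 0.0322]
ee_rot: [0.123, 0.696, 0.123, 0.697]
force: [0.4, 0.1, -0.2]
width: 0.004
```

```bash
python3 - <<'E'
from h import *
st()
im,d=cams.capture('scene');save(cv2.resize(im[80:240,220:480],None,fx=3,fy=3),'s3')
tgt((.503,.097,.026),0,20)
E
```

```text
t 4.7 pos [0.5034 0.0968 0.0322] yaw 0.0 x [ 0.001  0.342 -0.94 ] F [ 0.44  0.13 -0.23] T [-0.18 -0.07  0.01] w 0.004 q [-0.23  0.55  1.7   0.4   1.01 -0.47]
rot [ 0.0006  0.0014 -0.0003] shift [ 0.0059 -0.002  -0.0004] |rot|deg 0.1
```

View pics/s3.png

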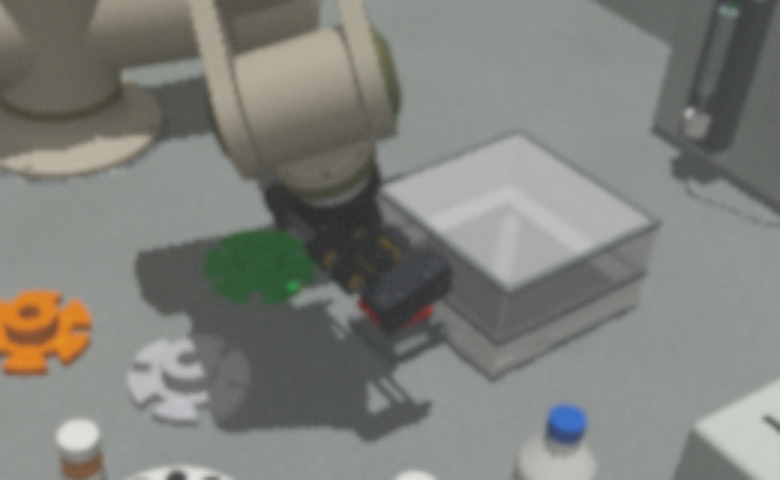

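```bash
python3 - <<'E'
from h import *
im,d=cams.capture('wrist');save(im,'w2')
im,d=cams.capture('scene');save(cv2.resize(im[150:220,310:400],None,fx=8,fy=8),'s4')
im,d=cams.capture('top');save(cv2.resize(im[150:270,160:310],None,fx=5,fy=5),'t4')
P=cloud('scene',d)
E
```

```text
(no output)
```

View pics/w2.png

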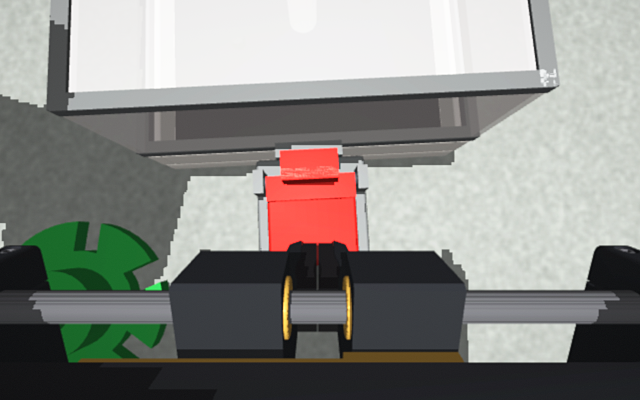

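View pics/s4.png

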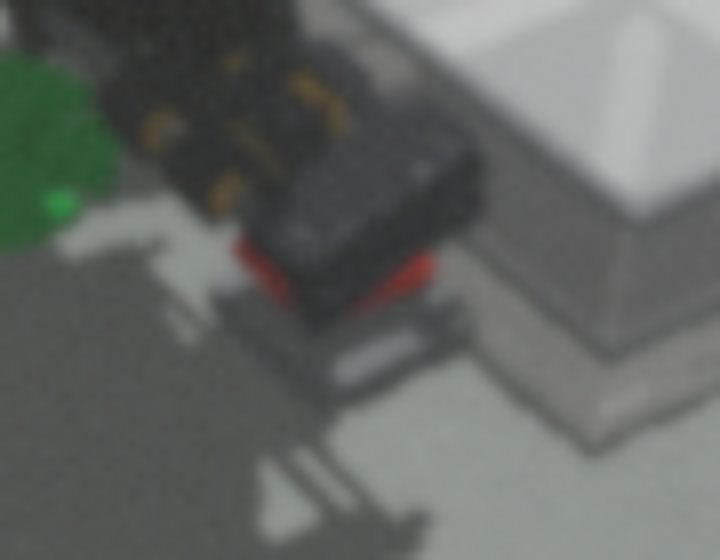

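View pics/t4.png

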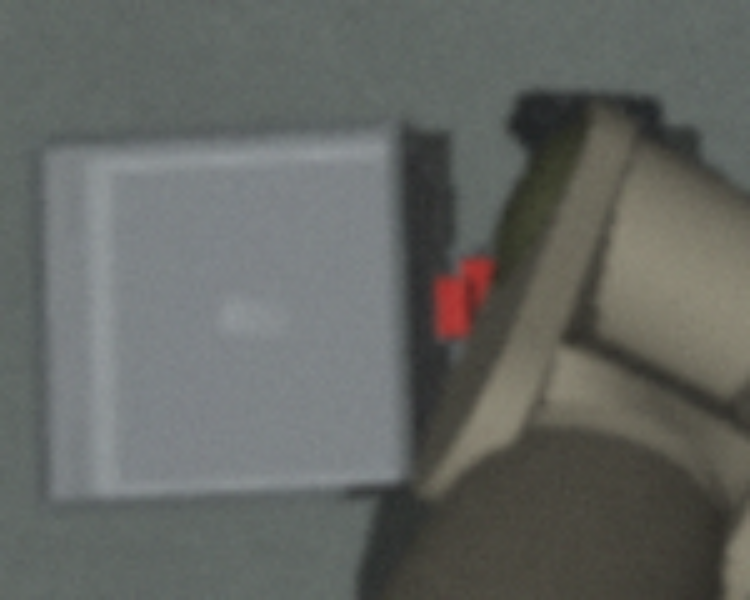

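```bash
python3 - <<'E'
from h import *
o=st()
print('tcp px',proj('wrist',o['ee_pos']))
im,d=cams.capture('wrist');P=cloud('wrist',d)
for v in range(140,262,6): print(v,[ (np.round(P[v,u],3)) for u in (285,318,345)])
E
```

```text
t 4.9 pos [0.5033 0.0969 0.0322] yaw 0.02 x [ 0.001  0.342 -0.94 ] F [-0.6  -0.41 -0.25] T [-0.16 -0.08  0.04] w 0.004 q [-0.23  0.55  1.7   0.4   1.01 -0.47]
tcp px (np.float64(317.1561326217531), np.float64(242.15759001694357))
140 [array([0.486, 0.151, 0.053]), array([0.504, 0.152, 0.05 ]), array([0.518, 0.153, 0.048])]
146 [array([0.486, 0.149, 0.051]), array([0.504, 0.149, 0.049]), array([0.519, 0.152, 0.039])]
152 [array([0.487, 0.144, 0.055]), array([0.504, 0.144, 0.055]), array([0.521, 0.153, 0.024])]
158 [array([0.487, 0.141, 0.055]), array([0.504, 0.141, 0.055]), array([0.521, 0.151, 0.017])]
164 [array([0.487, 0.138, 0.055]), array([0.504, 0.138, 0.055]), array([0.521, 0.147, 0.017])]
170 [array([0.487, 0.135, 0.055]), array([0.504, 0.135, 0.055]), array([0.521, 0.143, 0.017])]
176 [array([0.487, 0.131, 0.055]), array([0.504, 0.131, 0.055]), array([0.519, 0.134, 0.041])]
182 [array([0.486, 0.13 , 0.047]), array([0.504, 0.131, 0.041]), array([0.519, 0.131, 0.04 ])]
188 [array([0.503, 0.101, 0.213]), array([0.504, 0.127, 0.041]), array([0.519, 0.127, 0.041])]
194 [array([0.4
[... 424 characters left out ...]
42]), array([0.519, 0.11 , 0.043])]
224 [array([0.486, 0.107, 0.042]), array([0.504, 0.107, 0.04 ]), array([0.519, 0.107, 0.041])]
230 [array([0.485, 0.104, 0.041]), array([0.504, 0.104, 0.041]), array([0.519, 0.104, 0.041])]
236 [array([0.486, 0.101, 0.041]), array([0.504, 0.101, 0.041]), array([0.519, 0.101, 0.04 ])]
242 [array([0.486, 0.097, 0.041]), array([0.504, 0.097, 0.041]), array([0.519, 0.097, 0.042])]
248 [array([0.486, 0.094, 0.042]), array([0.504, 0.095, 0.065]), array([0.516, 0.095, 0.067])]
254 [array([0.495, 0.096, 0.133]), array([0.504, 0.092, 0.07 ]), array([0.516, 0.093, 0.073])]
260 [array([0.495, 0.095, 0.136]), array([0.504, 0.09 , 0.07 ]), array([0.515, 0.09 , 0.079])]
```

```bash
python3 - <<'E'
from h import *
o=telemetry.get_obs()
im,d=cams.capture('wrist');P=cloud('wrist',d,o)
M=R.from_quat(o['ee_rot']).as_matrix();Q=(P-o['ee_pos'])@M
for v in range(236,300,4): print(v,[ (np.round(Q[v,u]*1000)) for u in (295,300,310,325,335,345)])
save(cv2.resize(im[220:300,260:380],None,fx=6,fy=6),'w3')
E
```

```text
236 [array([ -8.,   7., -12.]), array([-7.,  6., -9.]), array([-7.,  6., -4.]), array([-7.,  6.,  4.]), array([-7.,  6., 10.]), array([-7.,  6., 15.])]
240 [array([ -7.,   4., -12.]), array([-24.,  10.,  -9.]), array([-7.,  4., -4.]), array([-8.,  5.,  4.]), array([-23.,  10.,   9.]), array([-8.,  4., 15.])]
244 [array([-29.,  10., -11.]), array([-28.,  10.,  -8.]), array([-26.,   9.,  -4.]), array([-25.,   9.,   4.]), array([-29.,  10.,   9.]), array([-29.,  10.,  13.])]
248 [array([-33.,  10., -10.]), array([-34.,  10.,  -8.]), array([-31.,   9.,  -3.]), array([-29.,   8.,   4.]), array([-34.,  10.,   8.]), array([-34.,  10.,  13.])]
252 [array([-39.,  11., -10.]), array([-39.,  10.,  -8.]), array([-35.,   9.,  -3.]), array([-35.,   9.,   4.]), array([-38.,  10.,   8.]), array([-39.,  10.,  13.])]
256 [array([-42.,  10., -10.]), array([-42.,  10.,  -8.]), array([-41.,   9.,  -3.]), array([-40.,   9.,   4.]), array([-42.,  10.,   8.]), array([-44.,  11.,  12.])]
260 [array([-48.,  10.,  -9.]), array([-44.,   9.,  -7.]), array([-44.,   9.,  -3.]), array([-44.,   9.,   3.]), array([-4
[... 889 characters left out ...]
rray([-68.,  10.,  -8.]), array([-66.,   9.,  -6.]), array([-65.,   9.,  -3.]), array([-65.,   9.,   3.]), array([-66.,  10.,   7.]), array([-99.,  27.,   7.])]
288 [array([-70.,  10.,  -8.]), array([-68.,   9.,  -6.]), array([-68.,   9.,  -3.]), array([-68.,   9.,   3.]), array([-68.,   9.,   6.]), array([-100.,   27.,    7.])]
292 [array([-169.,   66.,    0.]), array([-101.,   27.,   -4.]), array([-101.,   26.,   -2.]), array([-101.,   26.,    2.]), array([-102.,   27.,    4.]), array([-102.,   27.,    7.])]
296 [array([-102.,   26.,   -5.]), array([-103.,   26.,   -4.]), array([-103.,   26.,   -2.]), array([-103.,   26.,    2.]), array([-102.,   26.,    4.]), array([-102.,   26.,    7.])]
```

View pics/w3.png

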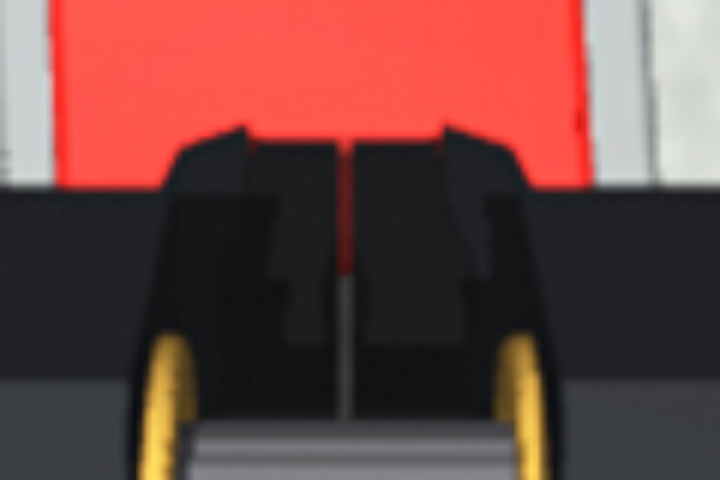

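Emit:
play_rows(moves=[0,0,0,0.003,-0.0011,0,1,0,0,0,0.006,-0.0022,0,1,0,0,0,0.009,-0.0033,0,1,0,0,0,0.011,-0.004,0,1,0,0,0,0.011,-0.004,0,1])

```text
time_s: 5.42
ee_pos: [0.5033, 0.0968, 0.0199]
ee_rot: [0.123, 0.696, 0.123, 0.697]
force: [0.2, -0.7, 1.1]
width: 0.002
```

```bash
python3 - <<'E'
from h import *
st()
im,d=cams.capture('wrist');save(im,'w4');P=cloud('wrist',d)
for v in range(150,262,8): print(v,[ (np.round(P[v,u],3)) for u in (285,318,345)])
E
```

```text
t 5.4167 pos [0.5033 0.0968 0.0199] yaw 0.02 x [ 0.001  0.342 -0.94 ] F [ 0.23 -0.73  1.11] T [-0.3  -0.07  0.02] w 0.002 q [-0.23  0.57  1.71  0.41  0.98 -0.48]
150 [array([0.488, 0.141, 0.056]), array([0.504, 0.141, 0.056]), array([0.52 , 0.153, 0.016])]
158 [array([0.488, 0.138, 0.055]), array([0.504, 0.138, 0.054]), array([0.52 , 0.147, 0.018])]
166 [array([0.488, 0.134, 0.056]), array([0.504, 0.134, 0.054]), array([0.52 , 0.143, 0.016])]
174 [array([0.488, 0.13 , 0.057]), array([0.504, 0.13 , 0.056]), array([0.518, 0.133, 0.041])]
182 [array([0.486, 0.129, 0.041]), array([0.504, 0.129, 0.041]), array([0.518, 0.128, 0.042])]
190 [array([0.486, 0.124, 0.04 ]), array([0.504, 0.124, 0.042]), array([0.518, 0.124, 0.041])]
198 [array([0.487, 0.12 , 0.042]), array([0.504, 0.12 , 0.04 ]), array([0.518, 0.12 , 0.04 ])]
206 [array([0.487, 0.116, 0.041]), array([0.504, 0.116, 0.04 ]), array([0.518, 0.116, 0.04 ])]
214 [array([0.487, 0.112, 0.041]), array([0.504, 0.112, 0.041]), array([0.518, 0.112, 0.041])]
222 [array([0.487, 0.108, 0.04 ]), array([0.504, 0.108, 0.041]), array([0.518, 0.108, 0.04 ])]
230 [array([0.487, 0.104, 0.04 ]), array([0.504, 0.104, 0.041]), array([0.518, 0.104, 0.041])]
238 [array([0.487, 0.099, 0.041]), array([0.504, 0.099, 0.04 ]), array([0.518, 0.099, 0.04 ])]
246 [array([0.487, 0.095, 0.041]), array([0.504, 0.096, 0.05 ]), array([0.516, 0.096, 0.054])]
254 [array([0.495, 0.096, 0.12 ]), array([0.504, 0.092, 0.058]), array([0.516, 0.093, 0.062])]
```

View pics/w4.png

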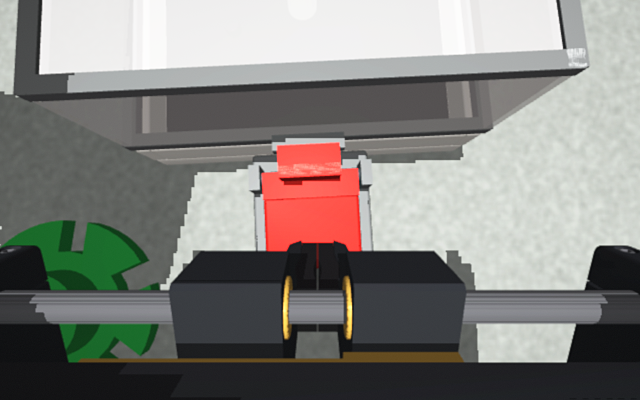

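Emit:
play_rows(moves=[0,0,0,0.002,-0.0007,0,1,0,0,0,0.004,-0.0015,0,1,0,0,0,0.006,-0.0022,0,1,0,0,0,0.0075,-0.0027,0,1,0,0,0,0.0075,-0.0027,0,1])

```text
time_s: 5.88
ee_pos: [0.5034, 0.0968, 0.0119]
ee_rot: [0.123, 0.696, 0.123, 0.697]
force: [0.8, -3.3, 1.5]
width: 0.006
```

```bash
python3 - <<'E'
from h import *
st()
im,d=cams.capture('wrist');save(im,'w5')
im,d=cams.capture('scene');save(cv2.resize(im[60:260,200:480],None,fx=2,fy=2),'s5')
E
```

```text
t 5.8833 pos [0.5034 0.0968 0.0119] yaw -0.0 x [ 0.001  0.342 -0.94 ] F [ 0.82 -3.33  1.49] T [-0.61 -0.16  0.01] w 0.006 q [-0.23  0.58  1.72  0.42  0.97 -0.49]
```

View pics/s5.png

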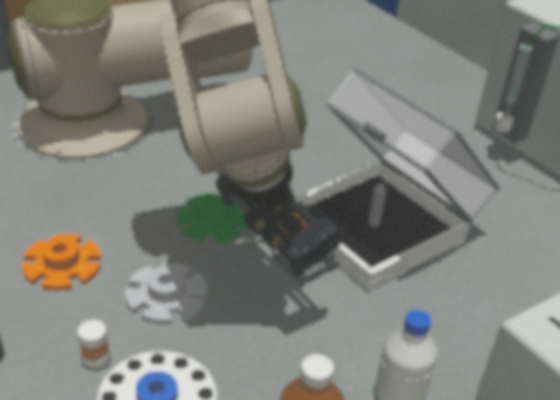

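```bash
python3 - <<'E'
from h import *
tgt((.459,-.085,.12),0,0)
E
```

```text
rot [ 3.000e-04  1.200e-03 -3.493e-01] shift [-0.1636 -0.1339 -0.0444] |rot|deg 20.0
```

Emit:
play_rows(moves=[0,0,0,-0.04,0,0,1,0,0,0,-0.08,-0.01,0,1,0,0,-0.349,-0.1636,-0.134,-0.044,0,0,0,-0.349,-0.1636,-0.134,-0.044,0,0,0,-0.349,-0.1636,-0.134,-0.044,0,0,0,-0.349,-0.1636,-0.134,-0.044,0,0,0,-0.349,-0.1636,-0.134,-0.044,0,0,0,-0.349,-0.1636,-0.134,-0.044,0,0,0,-0.349,-0.1636,-0.134,-0.044,0,0,0,-0.349,-0.1636,-0.134,-0.044,0])

```text
time_s: 6.82
ee_pos: [0.4592, -0.0841, 0.1195]
ee_rot: [0.0, 0.707, 0.001, 0.707]
force: [-0.3, -0.1, 0.2]
width: 0.587
```

```bash
python3 - <<'E'
from h import *
o=st()
im,d=cams.capture('wrist');save(im,'w6');np.savez('/tmp/w6.npz',im=im,d=d,pos=o['ee_pos'],rot=o['ee_rot'])
for e in nets.spot_point('wrist','drive_plate'): print(e, atz('wrist',*e['xy'],0.0))
im,d=cams.capture('top');save(im,'t6');np.savez('/tmp/t6.npz',im=im,d=d)
for q in ['bay','seat','release_top']: print(q,nets.spot_point('top',q)[:2])
im,d=cams.capture('scene');save(im,'s6');np.savez('/tmp/s6.npz',im=im,d=d)
print(nets.spot_point('scene','seat')[:2])
E
```

```text
t 6.8167 pos [ 0.4592 -0.0841  0.1195] yaw 0.05 x [ 0.     0.001 -1.   ] F [-0.34 -0.11  0.19] T [-0.03 -0.1   0.02] w 0.587 q [-0.44  0.34  1.68  0.    1.12 -0.44]
{'xy': [186.4, 36.0], 'confidence': 0.94} [0.34958385 0.05302874 0.        ]
{'xy': [314.7, 195.9], 'confidence': 0.88} [ 0.45702655 -0.08385097  0.        ]
bay [{'xy': [213.5, 217.9], 'confidence': 0.62}, {'xy': [328.0, 119.0], 'confidence': 0.22}]
seat []
release_top [{'xy': [263.6, 210.4], 'confidence': 0.63}]
[{'xy': [386.8, 171.2], 'confidence': 0.68}]
```

View pics/w6.png

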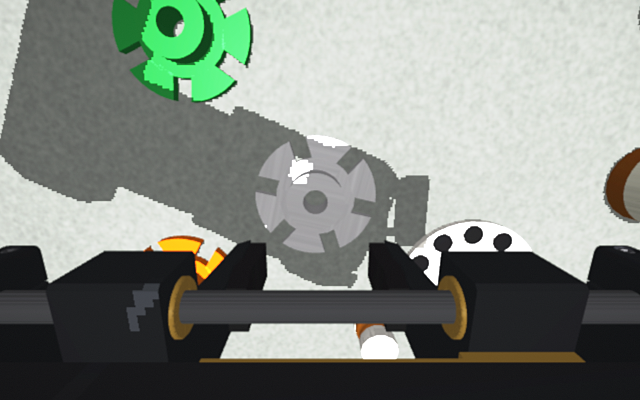

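View pics/t6.png

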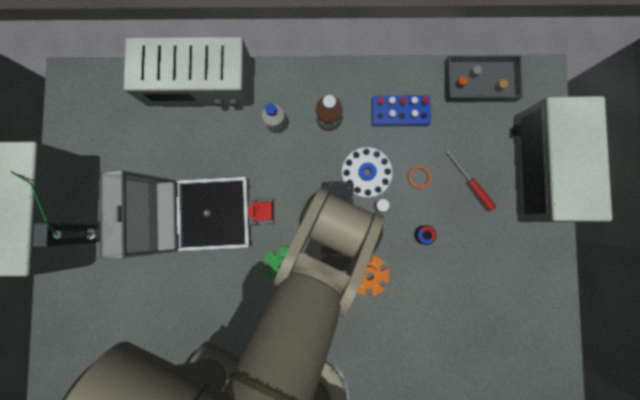

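View pics/s6.png

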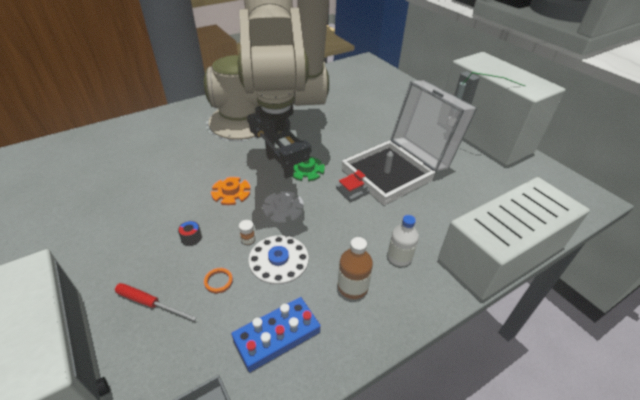

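```bash
python3 - <<'E'
from h import *
def fitc(p):
    A=np.c_[2*p,np.ones(len(p))];s=np.linalg.lstsq(A,(p**2).sum(1),rcond=None)[0];return s[:2],np.sqrt(s[2]+s[0]**2+s[1]**2)
z=np.load('/tmp/w6.npz');o=dict(ee_pos=z['pos'],ee_rot=z['rot']);P=cloud('wrist',z['d'],o);im=z['im']
m=(P[...,2]>.026)&(P[...,2]<.036);m[:,:235]=0;m[:,400:]=0;m[250:]=0;m[:130]=0
cs,_=cv2.findContours(m.astype(np.uint8),cv2.RETR_EXTERNAL,cv2.CHAIN_APPROX_NONE);c=max(cs,key=cv2.contourArea)[:,0]
q=np.array([P[v,u,:2] for u,v in c]);print('collar',fitc(q),np.median(P[m][:,2]))
m2=(P[...,2]>.006)&(P[...,2]<.036);m2[:,:235]=0;m2[:,400:]=0;m2[270:]=0;m2[:130]=0
(e,rr)=cv2.minEnclosingCircle(P[m2][:,:2].astype(np.float32));print('rim',e,rr,'top z',np.median(P[m2][:,2]))
ctr=fitc(q)[0]
# notch phase: ground-level points inside r 40..53
m3=np.hypot(P[...,0]-ctr[0],P[...,1]-ctr[1]);s=(m3>.042)&(m3<.052)&(P[...,2]<.005)&(P[...,2]>-.01)
a=np.arctan2(P[...,1][s]-ctr[1],P[...,0][s]-ctr[0]);print('notch phase mod 60',np.degrees(np.angle(np.exp(6j*a).mean()))/6,s.sum(),abs(np.exp(6j*a).mean()))
# finger tips: z range
M=R.from_quat(o['ee_rot']).as_matrix();Q=(P-o['ee_pos'])@M
f=(Q[...,0]<-5)&(abs(Q[...,2])<.06)&(P[...,2]>.09)&(np.abs(Q[...,1])<.03)
for u in (245,255,262,375,385): 
    vs=np.nonzero(f[:,u])[0][:1]; print(u,vs,Q[vs[0],u].round(4) if len(vs) else '')
# spindle/top
z=np.load('/tmp/t6.npz');P=cloud('top',z['d']);im=z['im']
s=(P[...,2]>.06)&(P[...,2]<.095);s[:,:190]=0;s[:,230:]=0;s[:195]=0;s[230:]=0
print('spindle top',P[s].mean(0),s.sum(),np.percentile(P[s][:,2],[5,50,95]), np.argwhere(s).mean(0)[::-1])
save(cv2.resize(im[160:270,90:290],None,fx=4,fy=4,interpolation=cv2.INTER_CUBIC),'t6c')
w=(P[...,2]>.028)&(P[...,2]<.042);w[:,:170]=0;w[:,250:]=0;w[:170]=0;w[255:]=0
rect=cv2.minAreaRect(P[w][:,:2].astype(np.float32)*1000);print('wall',rect,w.sum())
fl=(P[...,2]>.008)&(P[...,2]<.02);fl[:,:170]=0;fl[:,250:]=0;fl[:170]=0;fl[255:]=0
print('floor',cv2.minAreaRect(P[fl][:,:2].astype(np.float32)*1000),np.median(P[fl][:,2]))
z=np.load('/tmp/s6.npz');P=cloud('scene',z['d']);im=z['im']
save(cv2.resize(im[60:220,330:490],None,fx=5,fy=5,interpolation=cv2.INTER_CUBIC),'s6c')
s=(P[...,2]>.05)&(P[...,2]<.095)&(np.hypot(P[...,0]-.494,P[...,1]-.245)<.05)
print('spindle scene',P[s].mean(0),s.sum(),P[s][:,2].max())
E
```

```text
collar (array([ 0.45769523, -0.08153982]), np.float64(0.024658521422440537)) 0.03053818314326462
rim (0.45770180225372314, -0.08198515325784683) 0.05525162070989609 top z 0.010906371749590943
notch phase mod 60 -12.777695204061345 953 0.8515674147120939
245 [] 
255 [] 
262 [] 
375 [] 
385 [] 
spindle top [0.49576329 0.24465822 0.07774741] 48 [0.06518934 0.07929056 0.08459246] [207.39583333 212.375     ]
wall ((495.3960876464844, 257.23663330078125), (190.11451721191406, 210.78280639648438), 3.0259850025177) 1327
floor ((495.0700988769531, 242.096923828125), (181.8123016357422, 188.46731567382812), 3.288092613220215) 0.014323406054246313
spindle scene [0.49752067 0.24278165 0.06925696] 69 0.0851341573827159
```

View pics/t6c.png

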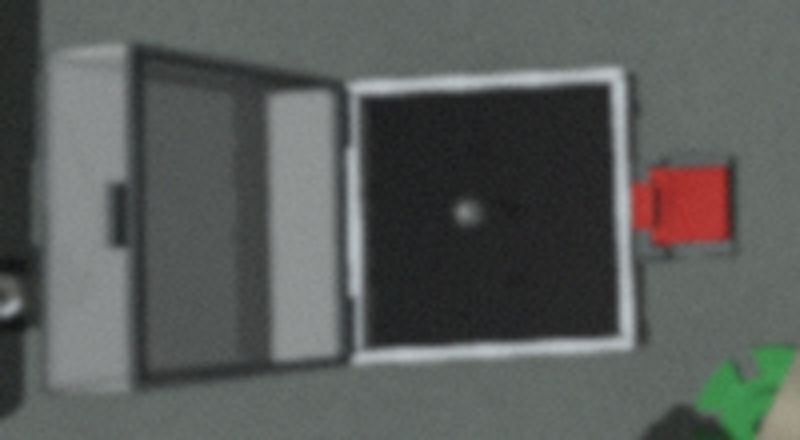

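View pics/s6c.png

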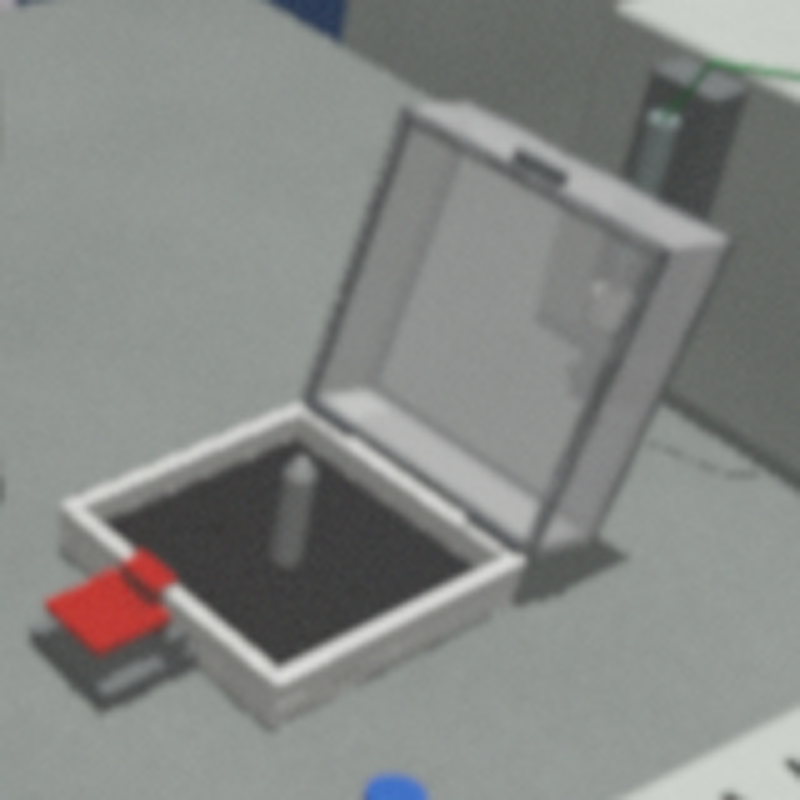

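```bash
python3 - <<'E'
from h import *
z=np.load('/tmp/w6.npz');o=dict(ee_pos=z['pos'],ee_rot=z['rot']);P=cloud('wrist',z['d'],o)
M=R.from_quat(o['ee_rot']).as_matrix();Q=(P-o['ee_pos'])@M*1000
for v in range(238,262,4): print(v,[Q[v,u].round(0) for u in (240,250,258,264,372,380,388)])
tgt((.496,.250,.17),0,0)
E
```

```text
238 [array([120., -43., -76.]), array([118., -42., -66.]), array([118., -42., -58.]), array([119., -42., -52.]), array([118., -42.,  54.]), array([120., -42.,  62.]), array([119., -42.,  70.])]
242 [array([118., -46., -76.]), array([-25.,  10., -33.]), array([118., -46., -58.]), array([119., -46., -52.]), array([119., -46.,  54.]), array([120., -46.,  62.]), array([-26.,  10.,  35.])]
246 [array([-31.,  10., -36.]), array([-28.,   9., -32.]), array([-29.,   9., -28.]), array([-27.,   8., -26.]), array([-28.,   9.,  27.]), array([-28.,   9.,  31.]), array([-31.,  10.,  34.])]
250 [array([-37.,  10., -35.]), array([-32.,   8., -32.]), array([-34.,   9., -28.]), array([-30.,   7., -25.]), array([-31.,   8.,  26.]), array([-33.,   9.,  30.]), array([-33.,   9.,  33.])]
254 [array([-41.,  10., -34.]), array([-37.,   8., -31.]), array([-38.,   9., -27.]), array([-30.,   5., -26.]), array([-32.,   6.,  26.]), array([-37.,   9.,  29.]), array([-36.,   8.,  33.])]
258 [array([-44.,   9., -34.]), array([-42.,   9., -30.]), array([-42.,   8., -26.]), array([-30.,   3., -26.]), array([-33.,   5.,  26.]), array([-42.,   9.,  28.]), array([-42.,   9.,  31.])]
rot [ 0.0005  0.0009 -0.0004] shift [-0.05    0.3349  0.0368] |rot|deg 0.1
```

Emit:
play_rows(moves=[0,0,0,-0.03,0.03,0.003,0,0,0,0,-0.05,0.335,0.037,0,0,0,0,-0.05,0.335,0.037,0,0,0,0,-0.05,0.335,0.037,0,0,0,0,-0.05,0.335,0.037,0,0,0,0,-0.05,0.335,0.037,0,0,0,0,-0.05,0.335,0.037,0,0,0,0,-0.05,0.335,0.037,0,0,0,0,-0.05,0.335,0.037,0,0,0,0,-0.05,0.335,0.037,0])

```text
time_s: 8.05
ee_pos: [0.496, 0.2535, 0.1699]
ee_rot: [-0.001, 0.707, 0.002, 0.708]
force: [-0.4, -0.3, 0.1]
width: 1.001
```

```bash
python3 - <<'E'
from h import *
o=st()
im,d=cams.capture('wrist');save(im,'w7');np.savez('/tmp/w7.npz',im=im,d=d,pos=o['ee_pos'],rot=o['ee_rot'])
P=cloud('wrist',d,o)
c=np.array([.496,.244]);rr=np.hypot(P[...,0]-c[0],P[...,1]-c[1])
s=(rr<.03)&(P[...,2]>.06)&(P[...,2]<.1);print('spindle',P[s].mean(0),s.sum(),P[s][:,2].max())
tip=s&(P[...,2]>.08);print('tip',P[tip].mean(0),tip.sum())
cone=P[s]
f=(rr>.03)&(rr<.07);print('floor',np.median(P[f][:,2]))
pin=(rr>.036)&(rr<.056)&(P[...,2]>.0185)&(P[...,2]<.03)
n,l,stt,ce=cv2.connectedComponentsWithStats(pin.astype(np.uint8))
for i in range(1,n):
    if stt[i,4]>10: print(stt[i],ce[i],P[l==i].mean(0),np.degrees(np.arctan2(*(P[l==i].mean(0)[:2]-c)[::-1])))
print(nets.spot_point('wrist','seat'))
H=np.clip((P[...,2]-.0)/.04*255,0,255).astype(np.uint8);cv2.imwrite('pics/h7.png',H)
E
```

```text
t 8.05 pos [0.496  0.2535 0.1699] yaw 0.27 x [ 0.001  0.001 -1.   ] F [-0.44 -0.29  0.07] T [-0.06 -0.02  0.03] w 1.001 q [0.26 0.43 1.36 0.   1.35 0.25]
spindle [0.4939497  0.24875952 0.07850702] 393 0.08590421397681403
tip [0.49387007 0.24721248 0.0830519 ] 180
floor 0.27475157973709396
[352 177  10   9  71] [356.36619718 180.98591549] [0.53650944 0.26340144 0.02226683] 25.591452929274126
[270 207  10  10  70] [274.62857143 211.34285714] [0.45134622 0.23046972 0.02222992] -163.1429808668592
[{'xy': [311.5, 192.2], 'confidence': 0.25}]
```

View pics/w7.png

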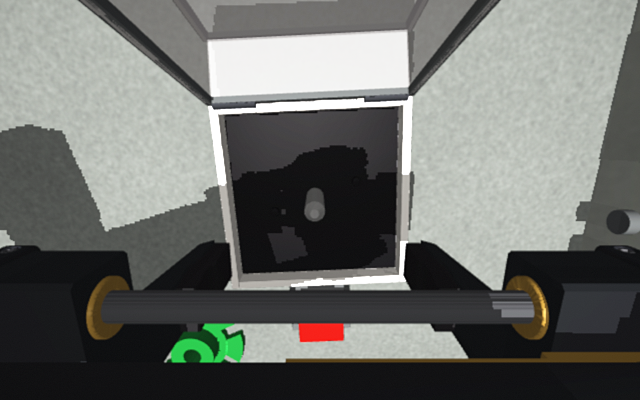

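View pics/h7.png

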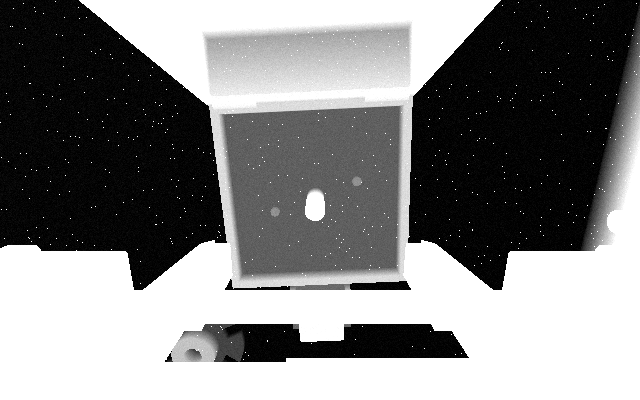

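```bash
python3 - <<'E'
from h import *
z=np.load('/tmp/w6.npz');o=dict(ee_pos=z['pos'],ee_rot=z['rot']);P=cloud('wrist',z['d'],o)
for ctr in [(.4577,-.0815),(.4577,-.0822)]:
    rr=np.hypot(P[...,0]-ctr[0],P[...,1]-ctr[1]);s=(rr>.040)&(rr<.0535)&(P[...,2]>.007)&(P[...,2]<.014)
    a=np.arctan2(P[...,1][s]-ctr[1],P[...,0][s]-ctr[0]);print('notch phase',np.degrees(np.angle(-np.exp(6j*a).mean()))/6)
tgt((.4577,-.0817,.07),13)
E
```

```text
notch phase -12.812411512623925
notch phase -12.740494633393597
rot [-2.253e-01  4.000e-04  2.000e-04] shift [ 0.0997 -0.3317 -0.0388] |rot|deg 12.9
```

Emit:
play_rows(moves=[0,0,0,0.0,-0.04,-0.004,0,-0.222,0,0,0.02,-0.15,-0.02,0,-0.222,0,0,0.03,-0.25,-0.03,0,-0.222,0,0,0.05,-0.332,-0.039,0,-0.222,0,0,0.07,-0.332,-0.039,0,-0.222,0,0,0.1,-0.332,-0.039,0,-0.222,0,0,0.1,-0.332,-0.039,0,-0.222,0,0,0.1,-0.332,-0.039,0,-0.222,0,0,0.1,-0.332,-0.039,0,-0.222,0,0,0.1,-0.332,-0.039,0])

```text
time_s: 8.98
ee_pos: [0.4554, -0.0866, 0.0678]
ee_rot: [-0.076, 0.704, 0.077, 0.702]
force: [-0.8, 0.5, 0.1]
width: 0.996
```

```bash
python3 - <<'E'
from h import *
o=st(); o=st()
im,d=cams.capture('wrist');save(im,'w8')
P=cloud('wrist',d,o)
m=(P[...,2]>.026)&(P[...,2]<.036)&(np.hypot(P[...,0]-.4577,P[...,1]+.0815)<.035)
cs,_=cv2.findContours(m.astype(np.uint8),cv2.RETR_EXTERNAL,cv2.CHAIN_APPROX_NONE);c=max(cs,key=cv2.contourArea)[:,0]
p=np.array([P[v,u,:2] for u,v in c]);A=np.c_[2*p,np.ones(len(p))];s=np.linalg.lstsq(A,(p**2).sum(1),rcond=None)[0];print(s[:2],np.sqrt(s[2]+s[0]**2+s[1]**2))
tgt((.4577,-.0817,-.008),13)
E
```

```text
t 8.9833 pos [ 0.4554 -0.0866  0.0678] yaw 12.43 x [-0.003  0.001 -1.   ] F [-0.76  0.51  0.06] T [-0.   -0.1  -0.02] w 0.996 q [-0.44  0.41  1.75 -0.    0.98 -0.66]
t 8.9833 pos [ 0.4554 -0.0866  0.0678] yaw 12.43 x [-0.003  0.001 -1.   ] F [-0.76  0.51  0.06] T [-0.   -0.1  -0.02] w 0.996 q [-0.44  0.41  1.75 -0.    0.98 -0.66]
[ 0.45758479 -0.08153716] 0.024711227551001615
rot [-0.0091 -0.0017 -0.0011] shift [0.0769 0.0024 0.0025] |rot|deg 0.5
```

View pics/w8.png

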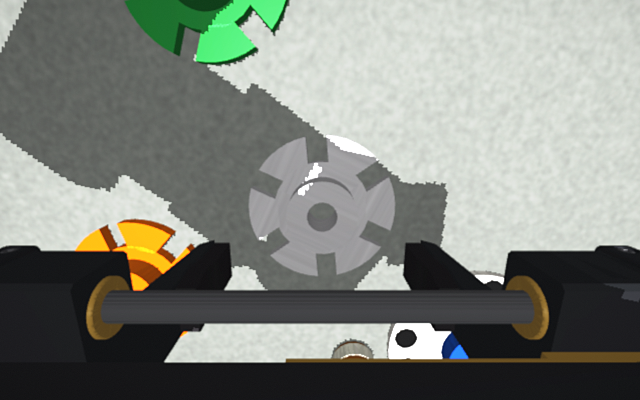

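Emit:
play_rows(moves=[-0.009,0,0,0.035,0.0022,0.0025,0,-0.009,0,0,0.06,0.0022,0.0025,0,-0.009,0,0,0.07,0.0022,0.0025,0,-0.009,0,0,0.076,0.0022,0.0025,0,-0.009,0,0,0.076,0.0022,0.0025,0,-0.009,0,0,0.076,0.0022,0.0025,0])

```text
time_s: 9.53
ee_pos: [0.458, -0.0819, -0.0064]
ee_rot: [-0.08, 0.703, 0.08, 0.702]
force: [-0.3, 0.7, 0.7]
width: 1.0
```

```bash
python3 - <<'E'
from h import *
o=st()
im,d=cams.capture('wrist');save(im,'w9')
im,d=cams.capture('scene');save(cv2.resize(im[120:260,180:380],None,fx=4,fy=4),'s9')
E
```

```text
t 9.5333 pos [ 0.458  -0.0819 -0.0064] yaw 13.0 x [-0.001  0.    -1.   ] F [-0.27  0.69  0.74] T [-0.04 -0.05 -0.07] w 1.0 q [-0.43  0.55  1.82 -0.    0.77 -0.66]
```

View pics/w9.png

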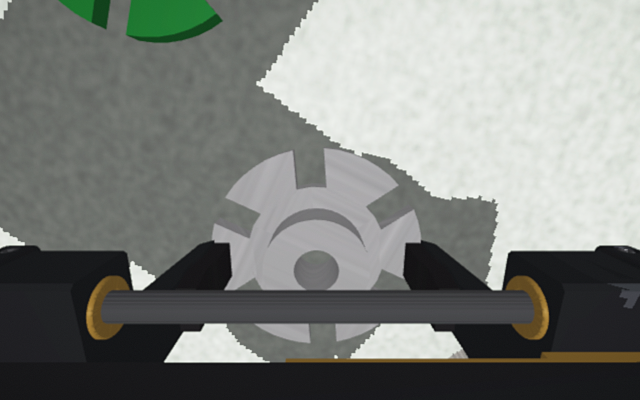

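View pics/s9.png

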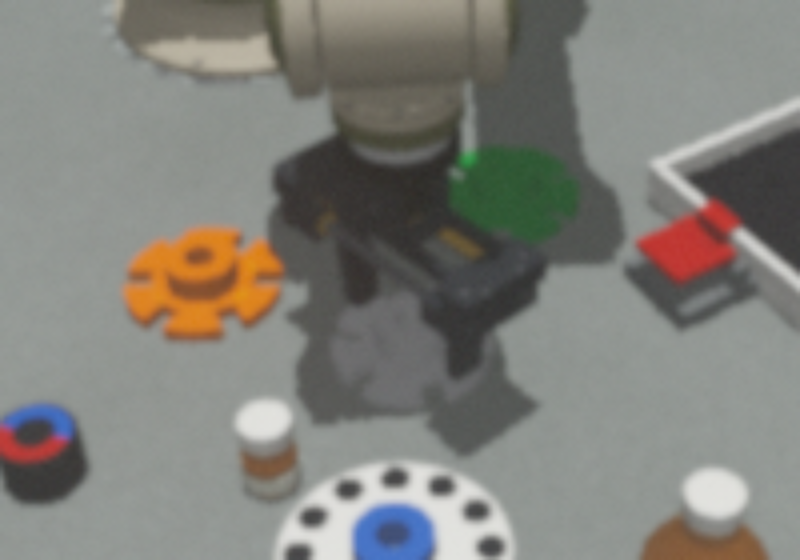

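Emit:
play_rows(moves=[0,0,0,0,0,0,1,0,0,0,0,0,0,1,0,0,0,0,0,0,1,0,0,0,0,0,0,1,0,0,0,0,0,0,1,0,0,0,0,0,0,1,0,0,0,0,0,0,1], newtons=30)

```text
time_s: 10.22
ee_pos: [0.4582, -0.082, -0.0061]
ee_rot: [-0.08, 0.703, 0.08, 0.702]
force: [-0.7, -0.2, 0.7]
width: 0.56
```

```bash
python3 - <<'E'
from h import *
o=st();tgt((.4578,-.0817,.15),13)
E
```

```text
t 10.2167 pos [ 0.4582 -0.082  -0.0061] yaw 13.0 x [-0.  0. -1.] F [-0.69 -0.23  0.71] T [-0.04  0.05 -0.03] w 0.56 q [-0.43  0.55  1.82 -0.    0.77 -0.66]
rot [ 0.0001 -0.0004 -0.0001] shift [-0.1561  0.0004 -0.0004] |rot|deg 0.0
```

Emit:
play_rows(moves=[0,0,0,-0.01,0,0,1,0,0,0,-0.04,0,0,1,0,0,0,-0.08,0,0,1,0,0,0,-0.12,0,0,1,0,0,0,-0.13,0,0,1,0,0,0,-0.13,0,0,1])

```text
time_s: 10.72
ee_pos: [0.4593, -0.0824, 0.1264]
ee_rot: [-0.081, 0.701, 0.079, 0.704]
force: [0.0, 0.1, -3.9]
width: 0.554
```

```bash
cat >> h.py <<'E'
def fitc(p):
    A=np.c_[2*p,np.ones(len(p))];s=np.linalg.lstsq(A,(p**2).sum(1),rcond=None)[0];return s[:2],np.sqrt(s[2]+s[0]**2+s[1]**2)
E
python3 - <<'E'
from h import *
o=st()
im,d=cams.capture('wrist');save(im,'w10');np.savez('/tmp/w10.npz',im=im,d=d,pos=o['ee_pos'],rot=o['ee_rot'])
P=cloud('wrist',d,o);M=R.from_quat(o['ee_rot']).as_matrix();Q=(P-o['ee_pos'])@M
for v in range(150,340,10): print(v,Q[v,318].round(4), Q[v,285].round(4))
tgt((.4939,.2469,.10),-13)
E
```

```text
t 10.7167 pos [ 0.4593 -0.0824  0.1264] yaw 13.01 x [ 0.005 -0.002 -1.   ] F [ 0.01  0.06 -3.89] T [ 0.02 -0.11  0.03] w 0.554 q [-0.43  0.33  1.67 -0.    1.14 -0.66]
150 [0.1249 0.0428 0.0006] [ 0.1257  0.0427 -0.0302]
160 [0.1259 0.0335 0.0006] [-0.0159  0.0488 -0.0158]
170 [0.1266 0.0239 0.0007] [-0.0167  0.0441 -0.0159]
180 [0.1264 0.0143 0.0007] [-0.0162  0.039  -0.0161]
190 [-0.0165  0.034   0.0003] [-0.0177  0.0343 -0.016 ]
200 [-0.0161  0.0288  0.0003] [-0.0172  0.029  -0.0162]
210 [-0.0216  0.0251  0.0003] [-0.0176  0.0239 -0.0163]
220 [-0.0369  0.0247  0.0003] [-0.0193  0.0192 -0.0163]
230 [-0.0362  0.0197  0.0003] [-0.0368  0.02   -0.0145]
240 [-0.0372  0.0154  0.0003] [-0.0371  0.0153 -0.0146]
250 [ 0.1257 -0.0576  0.0008] [-0.0357  0.0099 -0.0149]
260 [ 0.1267 -0.069   0.0008] [-0.0362  0.0051 -0.0149]
270 [-0.0163 -0.0097  0.0004] [-0.0367  0.0003 -0.015 ]
280 [-0.026  -0.0105  0.0004] [-0.0364 -0.005  -0.0152]
290 [-0.0991  0.0256  0.0001] [-0.1002  0.0262 -0.008 ]
300 [-1.033e-01  2.540e-02  1.000e-04] [-0.1045  0.0261 -0.0075]
310 [-1.043e-01  2.340e-02  1.000e-04] [-0.105   0.0238 -0.0075]
320 [-1.052e-01  2.130e-02  1.000e-04] [-0.105   0.0211 -0.0076]
330 [ 0.127  -0.1527  0.001 ] [-0.017  -0.0464 -0.0182]
rot [0.454  0.0011 0.0007] shift [0.0241 0.3125 0.1087] |rot|deg 26.0
```

View pics/w10.png

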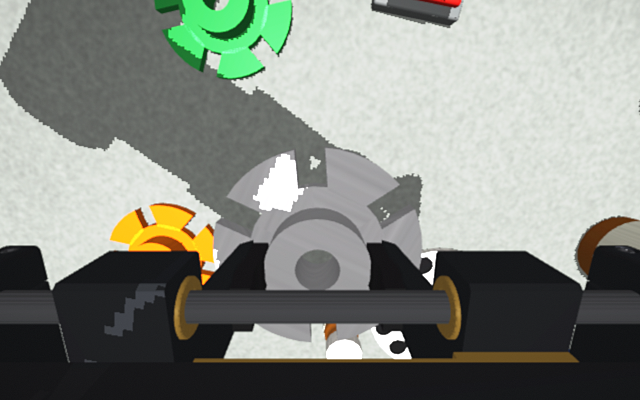

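```bash
cat > pl.py <<'E'
from h import *
def plate(f):
    z=np.load(f);o=dict(ee_pos=z['pos'],ee_rot=z['rot']);P=cloud('wrist',z['d'],o);M=R.from_quat(o['ee_rot']).as_matrix();Q=(P-o['ee_pos'])@M
    m=(abs(Q[...,0]+.0367)<.004)&(np.hypot(Q[...,1],Q[...,2])<.03)
    m[285:]=0; m[:210]=0;m[:,:268]=0;m[:,368:]=0
    # far outer edge: per column first row
    pts=[]
    for u in range(275,362):
        v=np.nonzero(m[:,u])[0]
        if len(v): pts.append(Q[v[0],u,1:])
    pts=np.array(pts);c,rad=fitc(pts);print('collar c(y,z)',c,rad)
    c2=[0,0]
    s=(Q[...,0]>-.020)&(Q[...,0]<-.012)&(np.hypot(Q[...,1],Q[...,2])>.048);s[250:]=0
    s2=s.copy(); b=[]
    for u in range(240,400):
        v=np.nonzero(s[:200,u])[0]
        if len(v) : b.append(Q[v[0],u,1:])
    b=np.array(b);
    for _ in range(3):
        c2,r2=fitc(b); b=b[abs(np.hypot(*(b-c2).T)-r2)<.0015]
    print('rim c',c2,r2,len(b))
    rr=np.hypot(Q[...,1]-c[0],Q[...,2]-c[1]);k=(rr>.040)&(rr<.0535)&(Q[...,0]>-.020)&(Q[...,0]<-.012)
    th=np.arctan2(Q[...,1]-c[0],Q[...,2]-c[1]) # angle from tool z toward tool y (tool y = yaw+90)
    h,_=np.histogram(np.degrees(th[k]),bins=np.arange(30,150.1,1));
    lo=np.nonzero(h<0.5*np.median(h[h>0]))[0]+30.5;print('gaps',lo)
if __name__=='__main__':
    import sys;plate(sys.argv[1])
E
python3 pl.py /tmp/w10.npz
```

```text
collar c(y,z) [4.91867966e-04 3.28360499e-05] 0.024846831298840983
rim c [7.63779456e-04 8.22909086e-05] 0.05439943650243154 130
gaps [ 30.5  31.5  32.5  33.5  34.5  35.5  36.5  37.5  38.5  39.5  40.5  41.5
  42.5  85.5  86.5  87.5  88.5  89.5  90.5  91.5  92.5  93.5  94.5  95.5
  96.5  97.5  98.5  99.5 100.5 101.5 102.5 145.5 146.5 147.5 148.5 149.5]
```

Emit:
play_rows(moves=[0,0,0,-0.01,0.04,0.01,1,0.1,0,0,-0.01,0.1,0.03,1,0.2,0,0,-0.01,0.14,0.05,1,0.3,0,0,-0.005,0.18,0.065,1,0.4,0,0,0,0.22,0.08,1,0.454,0,0,0.0,0.26,0.095,1,0.454,0,0,0.01,0.3,0.105,1,0.454,0,0,0.02,0.312,0.1087,1,0.454,0,0,0.024,0.312,0.1087,1,0.454,0,0,0.024,0.312,0.1087,1])

```text
time_s: 11.6
ee_pos: [0.4918, 0.2486, 0.096]
ee_rot: [0.078, 0.705, -0.08, 0.701]
force: [0.2, -0.8, -3.2]
width: 0.556
```

```bash
python3 - <<'E'
from h import *
o=st()
im,d=cams.capture('wrist');save(im,'w11');np.savez('/tmp/w11.npz',im=im,d=d,pos=o['ee_pos'],rot=o['ee_rot'])
tgt((.4938,.2464,.085),-12.9)
E
python3 pl.py /tmp/w11.npz
```

```text
t 11.6 pos [0.4918 0.2486 0.096 ] yaw -12.79 x [-0.006 -0.002 -1.   ] F [ 0.17 -0.84 -3.22] T [-0.11  0.03  0.02] w 0.556 q [ 0.25  0.5   1.47 -0.    1.17  0.48]
rot [ 0.0006 -0.0039  0.0033] shift [ 0.0122 -0.0001  0.0015] |rot|deg 0.3
collar c(y,z) [0.00036342 0.00037766] 0.024921147029039796
rim c [0.00081377 0.00037109] 0.054352825692430835 130
gaps [ 30.5  31.5  32.5  33.5  34.5  35.5  36.5  37.5  38.5  39.5  40.5  41.5
  42.5  85.5  86.5  87.5  88.5  89.5  90.5  91.5  92.5  93.5  94.5  95.5
  96.5  97.5  98.5  99.5 100.5 101.5 102.5 145.5 146.5 147.5 148.5 149.5]
```

View pics/w11.png

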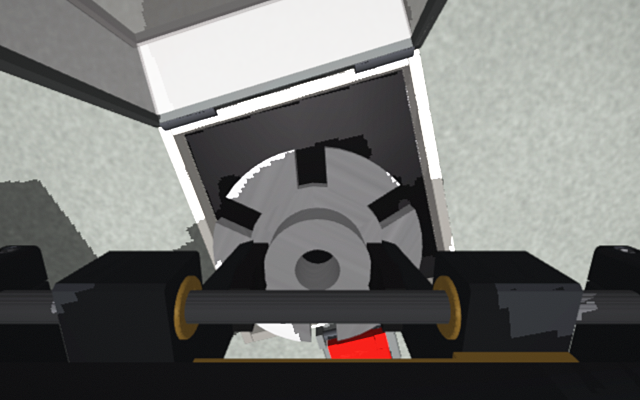

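Emit:
play_rows(moves=[0,-0.004,0.003,0.012,0,0.0015,1,0,-0.004,0.003,0.012,0,0.0015,1,0,-0.004,0.003,0.012,0,0.0015,1])

```text
time_s: 11.9
ee_pos: [0.4934, 0.2451, 0.0845]
ee_rot: [0.079, 0.703, -0.08, 0.702]
force: [1.3, 0.2, -3.1]
width: 0.556
```

```bash
python3 - <<'E'
from h import *
o=st()
im,d=cams.capture('wrist');save(cv2.resize(im[200:300,260:380],None,fx=6,fy=6),'w12')
P=cloud('wrist',d,o);M=R.from_quat(o['ee_rot']).as_matrix()
# bore interior points
Q=(P-o['ee_pos'])@M;b=(np.hypot(Q[...,1],Q[...,2])<.02)&(Q[...,0]>-.03)&(Q[...,0]<.05);b[:240]=0
print(b.sum(),P[b].mean(0),np.percentile(P[b][:,2],[5,50,95]))
tgt((.4938,.2464,.066),-12.9)
E
```

```text
t 11.9 pos [0.4934 0.2451 0.0845] yaw -12.97 x [-0.002 -0.001 -1.   ] F [ 1.28  0.18 -3.14] T [-0.1  -0.06 -0.01] w 0.556 q [ 0.25  0.51  1.49 -0.    1.14  0.47]
821 [0.492034   0.23719456 0.10374686] [0.09255903 0.10427585 0.11343001]
rot [-0.001  -0.0007  0.0009] shift [ 0.0192  0.001  -0.0003] |rot|deg 0.1
```

View pics/w12.png

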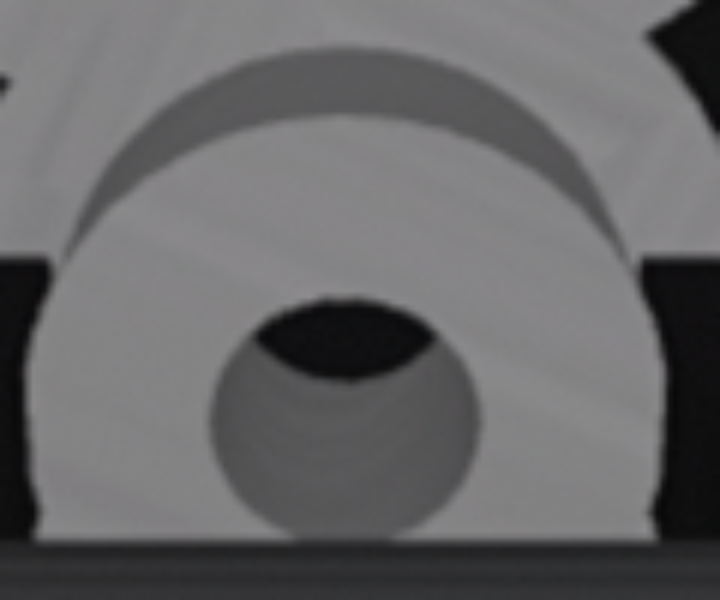

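Emit:
play_rows(moves=[0,0,0,0.004,0.001,-0.0003,1,0,0,0,0.008,0.001,-0.0003,1,0,0,0,0.012,0.001,-0.0003,1,0,0,0,0.015,0.001,-0.0003,1,0,0,0,0.015,0.001,-0.0003,1])

```text
time_s: 12.37
ee_pos: [0.4935, 0.2462, 0.0695]
ee_rot: [0.079, 0.703, -0.08, 0.702]
force: [-0.6, -0.6, -3.9]
width: 0.559
```

```bash
python3 - <<'E'
from h import *
o=st();im,d=cams.capture('wrist');save(cv2.resize(im[200:300,260:380],None,fx=6,fy=6),'w13');np.savez('/tmp/w13.npz',im=im,d=d,pos=o['ee_pos'],rot=o['ee_rot'])
tgt((.4938,.2464,.05),-12.9)
E
python3 pl.py /tmp/w13.npz
```

```text
t 12.3667 pos [0.4935 0.2462 0.0695] yaw -12.96 x [-0.002 -0.001 -1.   ] F [-0.57 -0.57 -3.91] T [-0.02 -0.06 -0.01] w 0.559 q [ 0.25  0.53  1.51 -0.    1.1   0.47]
rot [-0.001  -0.0013  0.0012] shift [0.0198 0.0001 0.0002] |rot|deg 0.1
collar c(y,z) [0.00043096 0.00035484] 0.02487137610020968
rim c [0.0008345  0.00034964] 0.05434089596357084 130
gaps [ 30.5  31.5  32.5  33.5  34.5  35.5  36.5  37.5  38.5  39.5  40.5  41.5
  42.5  85.5  86.5  87.5  88.5  89.5  90.5  91.5  92.5  93.5  94.5  95.5
  96.5  97.5  98.5  99.5 100.5 101.5 102.5 145.5 146.5 147.5 148.5 149.5]
```

View pics/w13.png

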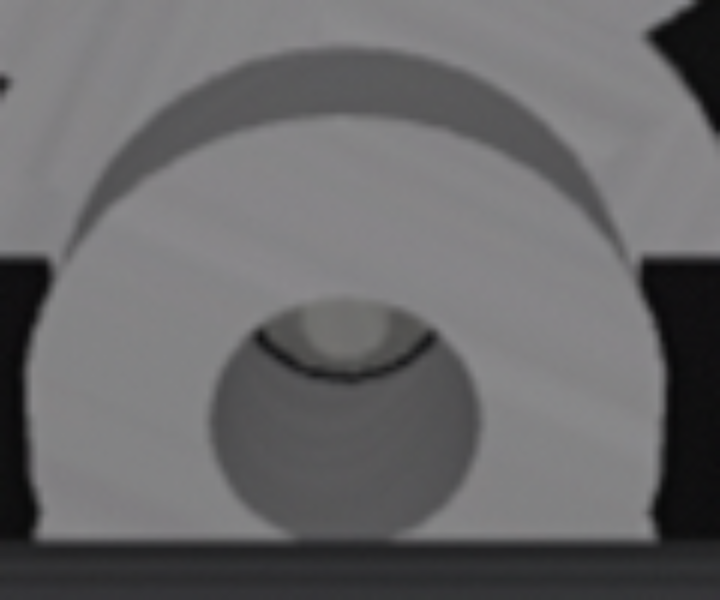

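Emit:
play_rows(moves=[0,0,0,0.008,0,0,1,0,0,0,0.016,0,0,1,0,0,0,0.024,0,0,1,0,0,0,0.032,0,0,1,0,0,0,0.04,0,0,1,0,0,0,0.046,0,0,1,0,0,0,0.05,0,0,1,0,0,0,0.05,0,0,1])

```text
time_s: 13.08
ee_pos: [0.4932, 0.2461, 0.0188]
ee_rot: [0.079, 0.704, -0.08, 0.702]
force: [1.0, 0.5, -3.1]
width: 0.557
```

```bash
python3 - <<'E'
from h import *
o=st();tgt((.4938,.2464,.0075),-12.9)
E
```

```text
t 13.0833 pos [0.4932 0.2461 0.0188] yaw -12.96 x [-0.003 -0.001 -1.   ] F [ 1.04  0.46 -3.05] T [-0.05 -0.03 -0.02] w 0.557 q [ 0.25  0.6   1.56 -0.    0.98  0.47]
rot [-0.0011 -0.0027  0.002 ] shift [0.0113 0.0004 0.0006] |rot|deg 0.2
```

Emit:
play_rows(moves=[0,0,0,0.002,0,0,1,0,0,0,0.004,0,0,1,0,0,0,0.005,0,0,1,0,0,0,0.006,0,0,1,0,0,0,0.006,0,0,1])

```text
time_s: 13.5
ee_pos: [0.4931, 0.2461, 0.0128]
ee_rot: [0.079, 0.704, -0.08, 0.702]
force: [0.4, -0.3, -3.1]
width: 0.558
```

```bash
python3 - <<'E'
from h import *
o=st();im,d=cams.capture('wrist');save(im,'w14')
E
```

```text
t 13.5 pos [0.4931 0.2461 0.0128] yaw -12.96 x [-0.003 -0.001 -1.   ] F [ 0.41 -0.33 -3.14] T [-0.04 -0.03  0.02] w 0.558 q [ 0.25  0.61  1.56 -0.    0.97  0.47]
```

View pics/w14.png

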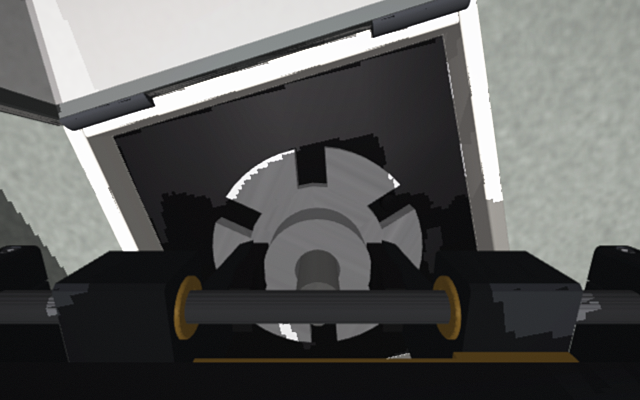

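Emit:
play_rows(moves=[0,0,0,0.0015,0,0,1,0,0,0,0.003,0,0,1,0,0,0,0.0045,0,0,1,0,0,0,0.0055,0,0,1,0,0,0,0.006,0,0,1,0,0,0,0.006,0,0,1])

```text
time_s: 14.05
ee_pos: [0.4932, 0.2462, 0.0079]
ee_rot: [0.079, 0.703, -0.08, 0.702]
force: [-3.4, -1.6, 7.4]
width: 0.555
```

```bash
python3 - <<'E'
from h import *
o=st()
E
```

```text
t 14.05 pos [0.4932 0.2462 0.0079] yaw -12.95 x [-0.002 -0.001 -1.   ] F [-3.41 -1.6   7.39] T [-0.25  0.49 -0.01] w 0.555 q [ 0.25  0.62  1.57 -0.    0.96  0.47]
```

Emit:
play_rows(moves=[0,0,0,0,0,0,0.3,0,0,0,0,0,0,0,0,0,0,0,0,0,0,0,0,0,0,0,0,0,0,0,0,-0.01,0,0,0,0,0,0,-0.05,0,0,0,0,0,0,-0.09,0,0,0,0,0,0,-0.13,0,0,0,0,0,0,-0.13,0,0,0])

```text
time_s: 14.8
ee_pos: [0.4964, 0.2473, 0.146]
ee_rot: [0.081, 0.699, -0.078, 0.706]
force: [2.0, -1.1, 0.4]
width: 1.0
```

```bash
python3 - <<'E'
from h import *
o=st()
im,d=cams.capture('wrist');save(im,'w15');np.savez('/tmp/w15.npz',im=im,d=d,pos=o['ee_pos'],rot=o['ee_rot'])
P=cloud('wrist',d,o);rr=np.hypot(P[...,0]-.4939,P[...,1]-.2469)
k=(rr<.055)&(P[...,2]>.005)&(P[...,2]<.06)
for lo,hi in ((.005,.018),(.018,.03),(.03,.036),(.036,.041),(.041,.048),(.048,.055)):
    s=k&(P[...,2]>lo)&(P[...,2]<hi);print(lo,s.sum(),np.median(P[s],0) if s.any() else '')
s=(rr<.054)&(P[...,2]>.018)&(P[...,2]<.03)
A=np.c_[P[s][:,:2],np.ones(s.sum())];print('plane',np.linalg.lstsq(A,P[s][:,2],rcond=None)[0])
tgt((.606,-.178,.10),0)
E
```

```text
t 14.8 pos [0.4964 0.2473 0.146 ] yaw -12.93 x [ 0.011  0.002 -1.   ] F [ 2.01 -1.09  0.36] T [-0.05 -0.13  0.02] w 1.0 q [ 0.25  0.44  1.41 -0.    1.28  0.47]
0.005 1444 [0.49645187 0.2648414  0.01502353]
0.018 6076 [0.4958461  0.25341547 0.02456487]
0.03 51 [0.49928546 0.26762949 0.03283585]
0.036 57 [0.49665585 0.26042812 0.03830298]
0.041 1797 [0.49524056 0.25108696 0.04454743]
0.048 34 [0.4965318  0.25409396 0.05144025]
plane [-0.00068358  0.00190827  0.02433428]
rot [-0.2259  0.0061 -0.0016] shift [ 0.0426 -0.3893  0.2029] |rot|deg 12.9
```

View pics/w15.png

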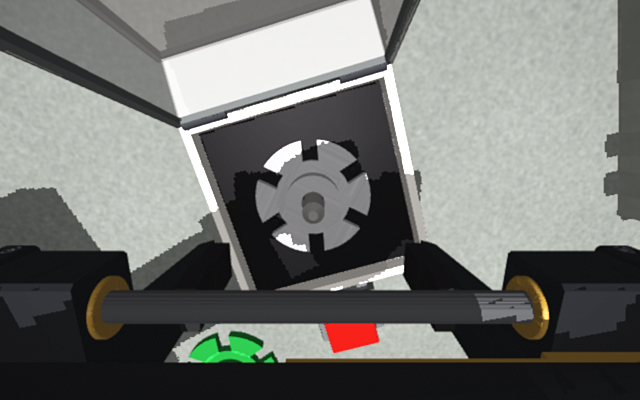

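```bash
python3 - <<'E'
from h import *
tgt((.604,-.182,.13),-40)
z=np.load('/tmp/top0.npz');D=z['d'];P=cloud('top',D)
for n,(u,v) in dict(jar=(382,206),bottle=(329,102),wash=(271,110)).items(): print(n,P[v,u].round(3))
E
```

```text
rot [ 0.4723  0.0052 -0.0036] shift [ 0.0126 -0.3936  0.202 ] |rot|deg 27.1
jar [ 0.513 -0.209  0.054]
bottle [ 0.76  -0.069  0.153]
wash [0.748 0.075 0.131]
```

Emit:
play_rows(moves=[0,0,0,-0.02,-0.03,0.015,0,0.1,0,0,-0.02,-0.08,0.04,0,0.2,0,0,-0.02,-0.12,0.06,0,0.3,0,0,-0.02,-0.16,0.08,0,0.4,0,0,-0.02,-0.2,0.1,0,0.472,0,0,-0.01,-0.24,0.12,0,0.472,0,0,0,-0.28,0.14,0,0.472,0,0,0.005,-0.32,0.16,0,0.472,0,0,0.01,-0.36,0.18,0,0.472,0,0,0.0126,-0.394,0.202,0])

```text
time_s: 15.68
ee_pos: [0.5925, -0.1494, 0.132]
ee_rot: [0.243, 0.663, -0.241, 0.665]
force: [0.7, 0.2, 0.8]
width: 0.999
```

Emit:
play_rows(moves=[0,0,0,0,0,0,0,0,0,0,0,0,0,0])

```text
time_s: 15.85
ee_pos: [0.592, -0.1512, 0.1302]
ee_rot: [0.244, 0.664, -0.242, 0.664]
force: [-0.3, 0.7, -0.2]
width: 0.999
```

```bash
cat > tr.py <<'E'
from h import *
def tray(zlo,zhi,c0,save_as,rad=.035):
    o=st();im,d=cams.capture('wrist');save(im,save_as)
    P=cloud('wrist',d,o);m=(P[...,2]>zlo)&(P[...,2]<zhi)&(np.hypot(P[...,0]-c0[0],P[...,1]-c0[1])<rad)
    cs,_=cv2.findContours(m.astype(np.uint8),cv2.RETR_EXTERNAL,cv2.CHAIN_APPROX_NONE);c=max(cs,key=cv2.contourArea)[:,0]
    p=np.array([P[v,u,:2] for u,v in c]);print('circle',fitc(p),'z',np.median(P[m][:,2]));return o,im,d,P
E
python3 - <<'E'
from tr import *
tray(.019,.028,(.605,-.178),'w16')
E
```

```text
t 15.85 pos [ 0.592  -0.1512  0.1302] yaw -40.19 x [ 0.001  0.003 -1.   ] F [-0.32  0.74 -0.16] T [-0.01 -0.08  0.05] w 0.999 q [-0.45  0.56  1.26  0.    1.33  0.26]
circle (array([ 0.61011453, -0.17611975]), np.float64(0.02463747872046613)) z 0.02457263502990986
```

View pics/w16.png

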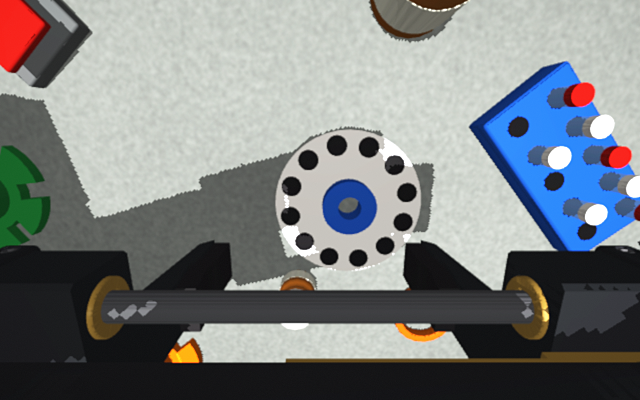

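```bash
python3 - <<'E'
from h import *
tgt((.6100,-.1763,.04),-40);tgt((.6100,-.1763,-.011),-40)
E
```

```text
rot [-0.0014 -0.0008 -0.0036] shift [ 0.0908 -0.0092  0.0311] |rot|deg 0.2
rot [-0.0014 -0.0008 -0.0036] shift [ 0.1418 -0.0094  0.0312] |rot|deg 0.2
```

Emit:
play_rows(moves=[0,0,0,0.02,-0.0093,0.0312,0,0,0,-0.0036,0.05,-0.0093,0.0312,0,0,0,-0.0036,0.08,-0.0093,0.0312,0,0,0,-0.0036,0.11,-0.0093,0.0312,0,0,0,-0.0036,0.13,-0.0093,0.0312,0,0,0,-0.0036,0.1415,-0.0093,0.0312,0,0,0,-0.0036,0.1415,-0.0093,0.0312,0,0,0,-0.0036,0.1415,-0.0093,0.0312,0])

```text
time_s: 16.57
ee_pos: [0.6102, -0.175, -0.0102]
ee_rot: [0.242, 0.665, -0.242, 0.664]
force: [0.4, -0.2, 0.4]
width: 0.997
```

```bash
python3 - <<'E'
from tr import *
tray(.019,.028,(.610,-.176),'w17')
E
```

```text
t 16.5667 pos [ 0.6102 -0.175  -0.0102] yaw -40.0 x [-0.     0.001 -1.   ] F [ 0.38 -0.19  0.4 ] T [-0.03 -0.05  0.06] w 0.997 q [-0.47  0.75  1.32  0.    1.07  0.23]
circle (array([ 0.61308355, -0.17263699]), np.float64(0.02177874467744986)) z 0.024597846120129746
```

View pics/w17.png

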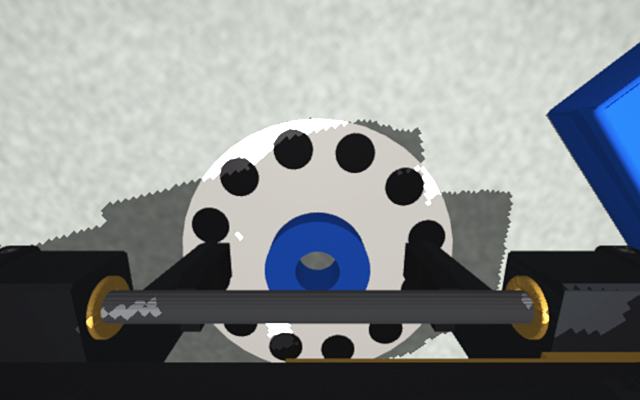

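Aligned, with no contact. Next I'll close and lift.

Emit:
play_rows(moves=[0,0,0,0,-0.0007,0,1,0,0,0,0,-0.0007,0,1,0,0,0,0,-0.0007,0,1,0,0,0,0,-0.0007,0,1,0,0,0,0,-0.0007,0,1,0,0,0,0,-0.0007,0,1,0,0,0,0,-0.0007,0,1], newtons=30)

```text
time_s: 17.2
ee_pos: [0.6099, -0.1759, -0.0098]
ee_rot: [0.242, 0.664, -0.242, 0.664]
force: [-0.3, 0.7, 1.3]
width: 0.558
```

Emit:
play_rows(moves=[0,0,0,-0.01,0,0,1,0,0,0,-0.04,0,0,1,0,0,0,-0.08,0,0,1,0,0,0,-0.12,0,0,1,0,0,0,-0.15,0,0,1,0,0,0,-0.16,0,0,1,0,0,0,-0.16,0,0,1])

```text
time_s: 17.78
ee_pos: [0.6106, -0.1763, 0.1526]
ee_rot: [0.242, 0.663, -0.242, 0.666]
force: [0.6, -0.2, -4.8]
width: 0.555
```

```bash
cat > ht.py <<'E'
from h import *
def held(name):
    o=st();im,d=cams.capture('wrist');save(im,name)
    P=cloud('wrist',d,o);M=R.from_quat(o['ee_rot']).as_matrix();Q=(P-o['ee_pos'])@M
    b=(np.hypot(Q[...,1],Q[...,2])<.023)&(Q[...,0]>-.06)&(Q[...,0]<-.02);b[290:]=0;b[:,:280]=0;b[:,356:]=0
    top=np.median(Q[b][:,0]);print('top x',top)
    m=(abs(Q[...,0]-top)<.004);pts=[]
    for u in range(278,358):
        v=np.nonzero(m[180:285,u])[0]
        if len(v): pts.append(Q[180+v[0],u,1:])
    pts=np.array(pts)
    for _ in range(3):
        c,rad=fitc(pts);pts=pts[abs(np.hypot(*(pts-c).T)-rad)<.0015]
    print('c(y,z)',c.round(4),'rad',rad,len(pts))
E
python3 - <<'E'
from ht import *
held('w18')
tgt((.4939,.2469,.13),-40)
E
```

```text
t 17.7833 pos [ 0.6106 -0.1763  0.1526] yaw -40.02 x [ 0.004 -0.002 -1.   ] F [ 0.57 -0.2  -4.81] T [-0.03 -0.   -0.01] w 0.555 q [-0.47  0.58  1.15  0.    1.41  0.23]
top x -0.034334363150231195
c(y,z) [-0.0003  0.0006] rad 0.024873047429022428 80
rot [-0.0003 -0.0001 -0.0003] shift [ 0.02    0.2493 -0.3605] |rot|deg 0.0
```

View pics/w18.png

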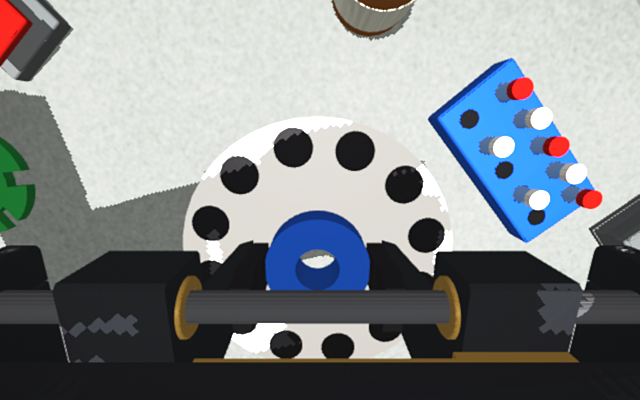

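```bash
python3 - <<'E'
from h import *
tgt((.4933,.2471,.10),-13)
E
```

```text
rot [-4.715e-01 -1.000e-04 -3.000e-04] shift [ 0.05    0.2491 -0.361 ] |rot|deg 27.0
```

Emit:
play_rows(moves=[0,0,0,0,0.02,-0.03,1,-0.05,0,0,0,0.044,-0.064,1,-0.15,0,0,0,0.066,-0.095,1,-0.25,0,0,0,0.088,-0.128,1,-0.35,0,0,0,0.11,-0.16,1,-0.45,0,0,0,0.132,-0.192,1,-0.471,0,0,0,0.154,-0.224,1,-0.471,0,0,0,0.176,-0.256,1,-0.471,0,0,0,0.2,-0.29,1,-0.471,0,0,0.01,0.222,-0.322,1])

```text
time_s: 18.67
ee_pos: [0.5044, 0.2031, 0.1385]
ee_rot: [0.08, 0.703, -0.08, 0.702]
force: [1.3, 0.0, -3.7]
width: 0.555
```

```bash
python3 - <<'E'
from h import *
st();tgt((.4933,.2471,.10),-13)
E
```

```text
t 18.6667 pos [0.5044 0.2031 0.1385] yaw -13.04 x [-0.002  0.    -1.   ] F [ 1.32  0.02 -3.66] T [-0.04 -0.14 -0.06] w 0.555 q [0.16 0.44 1.44 0.   1.26 0.39]
rot [-0.0006 -0.0018  0.0003] shift [ 0.0385  0.0404 -0.0207] |rot|deg 0.1
```

Emit:
play_rows(moves=[0,0,0,0.01,0.02,-0.01,1,0,0,0,0.02,0.035,-0.018,1,0,0,0,0.03,0.0404,-0.0207,1,0,0,0,0.04,0.0404,-0.0207,1,0,0,0,0.05,0.0404,-0.0207,1,0,0,0,0.05,0.0404,-0.0207,1,0,0,0,0.05,0.0404,-0.0207,1])

```text
time_s: 19.25
ee_pos: [0.4935, 0.2459, 0.0878]
ee_rot: [0.081, 0.704, -0.081, 0.701]
force: [-0.4, 0.4, -3.1]
width: 0.557
```

```bash
python3 - <<'E'
from ht import *
held('w19');tgt((.4933,.2471,.07),-13)
E
```

```text
t 19.25 pos [0.4935 0.2459 0.0878] yaw -13.13 x [-0.003 -0.    -1.   ] F [-0.45  0.4  -3.14] T [-0.06 -0.14 -0.03] w 0.557 q [0.25 0.51 1.49 0.   1.15 0.48]
top x -0.03430140008208471
c(y,z) [-0.0003  0.0004] rad 0.024798231442034482 80
rot [-0.0022 -0.0019  0.0004] shift [ 0.0185  0.0009 -0.0007] |rot|deg 0.2
```

View pics/w19.png

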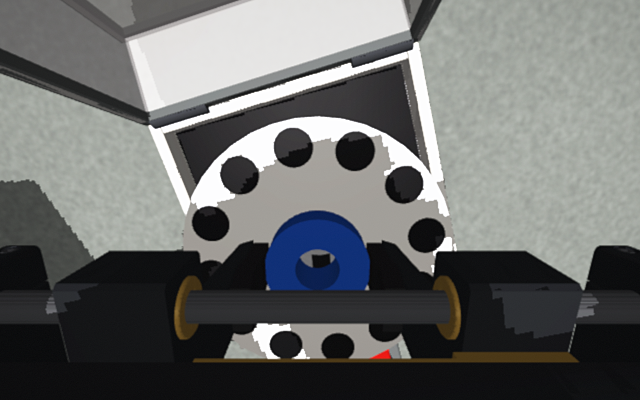

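Emit:
play_rows(moves=[0,0,0,0.005,0.0009,-0.0004,1,0,0,0,0.01,0.0009,-0.0004,1,0,0,0,0.014,0.0009,-0.0004,1,0,0,0,0.018,0.0009,-0.0004,1,0,0,0,0.022,0.0009,-0.0004,1,0,0,0,0.022,0.0009,-0.0004,1])

```text
time_s: 19.8
ee_pos: [0.4932, 0.247, 0.0656]
ee_rot: [0.081, 0.704, -0.081, 0.701]
force: [-0.9, -0.2, -3.5]
width: 0.559
```

```bash
python3 - <<'E'
from ht import *
held('w20')
im=cv2.imread('pics/w20.png');cv2.imwrite('pics/w20c.png',cv2.resize(im[200:300,260:380],None,fx=6,fy=6))
E
```

```text
t 19.8 pos [0.4932 0.247  0.0656] yaw -13.12 x [-0.003 -0.    -1.   ] F [-0.87 -0.21 -3.55] T [-0.04  0.    0.01] w 0.559 q [0.25 0.54 1.51 0.   1.1  0.48]
top x -0.03430444915075178
c(y,z) [-0.0004  0.0004] rad 0.02485897701835236 80
```

View pics/w20c.png

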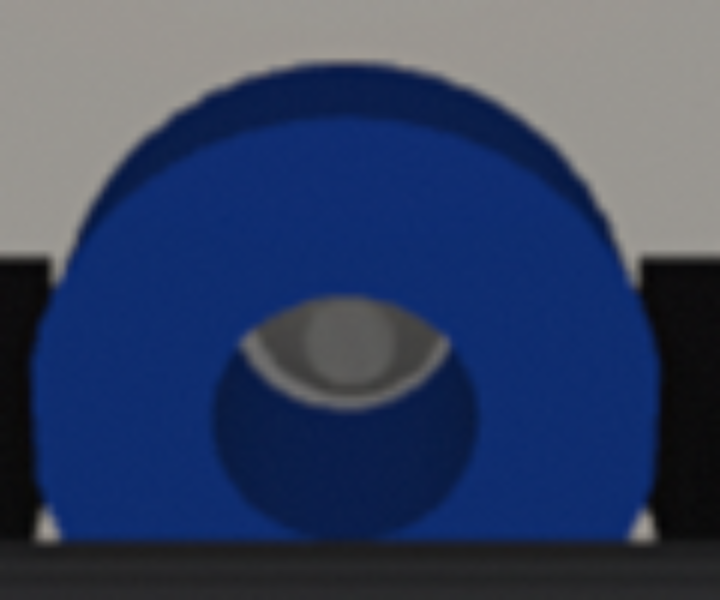

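Emit:
play_rows(moves=[0,0,0,0.006,0,0,1,0,0,0,0.012,0,0,1,0,0,0,0.018,0,0,1,0,0,0,0.023,0,0,1,0,0,0,0.027,0,0,1,0,0,0,0.03,0,0,1,0,0,0,0.0315,0,0,1,0,0,0,0.0325,0,0,1,0,0,0,0.0325,0,0,1])

```text
time_s: 20.6
ee_pos: [0.4931, 0.247, 0.0341]
ee_rot: [0.08, 0.703, -0.081, 0.702]
force: [-3.0, -1.7, 2.3]
width: 0.556
```

```bash
python3 - <<'E'
from ht import *
held('w21')
E
```

```text
t 20.6 pos [0.4931 0.247  0.0341] yaw -13.11 x [-0.003 -0.    -1.   ] F [-3.01 -1.67  2.27] T [-0.3   0.36 -0.04] w 0.556 q [0.25 0.58 1.54 0.   1.02 0.48]
top x -0.034719331387818575
c(y,z) [-0.0004  0.0003] rad 0.02489407369490977 80
```

Seated: contact came at the predicted height. Next I'll release, retreat and check.

Emit:
play_rows(moves=[0,0,0,0,0,0,0.3,0,0,0,0,0,0,0,0,0,0,0,0,0,0,0,0,0,0,0,0,0,0,0,0,-0.01,0,0,0,0,0,0,-0.05,0,0,0,0,0,0,-0.09,0,0,0,0,0,0,-0.1,0,0,0,0,0,0,-0.1,0,0,0])

```text
time_s: 21.4
ee_pos: [0.4949, 0.2475, 0.1379]
ee_rot: [0.081, 0.701, -0.08, 0.704]
force: [0.6, -0.3, -0.4]
width: 1.001
```

```bash
python3 - <<'E'
from tr import *
o,im,d,P=tray(.064,.072,(.4939,.2469),'w22')
s=(np.hypot(P[...,0]-.4939,P[...,1]-.2469)<.065)&(P[...,2]>.048)&(P[...,2]<.056)
A=np.c_[P[s][:,:2]-(.494,.247),np.ones(s.sum())];print('tray plane',np.linalg.lstsq(A,P[s][:,2],rcond=None)[0])
tgt((.4384,-.3300,.13),-80);tgt((.4384,-.3300,.13),-40)
E
```

```text
t 21.4 pos [0.4949 0.2475 0.1379] yaw -13.11 x [ 0.005  0.002 -1.   ] F [ 0.57 -0.28 -0.36] T [-0.08 -0.02 -0.05] w 1.001 q [0.25 0.45 1.42 0.   1.26 0.48]
circle (array([0.49352652, 0.2466351 ]), np.float64(0.024695529605931608)) z 0.06856950736041428
tray plane [-0.00055038  0.00049579  0.05267157]
rot [ 1.1675e+00 -1.0000e-04 -5.0000e-04] shift [ 0.0052 -0.5747  0.0769] |rot|deg 66.9
rot [ 4.693e-01  1.000e-04 -5.000e-04] shift [ 0.0052 -0.5747  0.0769] |rot|deg 26.9
```

View pics/w22.png

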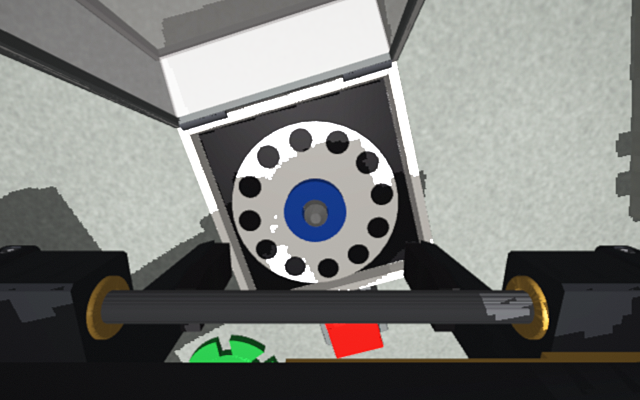

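Emit:
play_rows(moves=[0,0,0,0,-0.02,0.003,0,0,0,0,0,-0.06,0.008,0,0,0,0,0,-0.1,0.0134,0,0,0,0,0,-0.14,0.019,0,0,0,0,0,-0.18,0.024,0,0,0,0,0,-0.22,0.0295,0,0,0,0,0,-0.26,0.035,0,0,0,0,0,-0.3,0.04,0,0,0,0,0,-0.34,0.0455,0,0,0,0,0,-0.38,0.051,0])

```text
time_s: 22.28
ee_pos: [0.4559, -0.136, 0.1336]
ee_rot: [0.081, 0.703, -0.08, 0.702]
force: [0.8, 0.2, -0.2]
width: 1.002
```

```bash
python3 - <<'E'
from h import *
st();tgt((.4384,-.3320,.11),-13)
E
```

```text
t 22.2833 pos [ 0.4559 -0.136   0.1336] yaw -13.12 x [-0.003  0.002 -1.   ] F [ 0.82  0.19 -0.25] T [-0.04 -0.1  -0.02] w 1.002 q [-0.54  0.34  1.63  0.    1.18 -0.31]
rot [-0.0021 -0.0029 -0.0015] shift [ 0.0233 -0.1949  0.0276] |rot|deg 0.2
```

Emit:
play_rows(moves=[0,0,0,0,-0.04,0.005,0,0,0,0,0.005,-0.08,0.011,0,0,0,0,0.01,-0.12,0.017,0,0,0,0,0.015,-0.16,0.022,0,0,0,0,0.02,-0.195,0.0276,0,0,0,0,0.023,-0.195,0.0276,0,0,0,0,0.023,-0.195,0.0276,0,0,0,0,0.023,-0.195,0.0276,0])

```text
time_s: 22.95
ee_pos: [0.4379, -0.3309, 0.1089]
ee_rot: [0.082, 0.704, -0.079, 0.701]
force: [-0.5, 0.4, -0.4]
width: 0.997
```

```bash
python3 - <<'E'
from tr import *
tray(.031,.041,(.4384,-.328),'w23')
E
```

```text
t 22.95 pos [ 0.4379 -0.3309  0.1089] yaw -13.12 x [-0.005  0.005 -1.   ] F [-0.49  0.43 -0.39] T [-0.   -0.07  0.02] w 0.997 q [-0.86  0.48  1.46 -0.    1.2  -0.63]
circle (array([ 0.43610379, -0.32996264]), np.float64(0.025226096104559097)) z 0.036860937490603526
```

View pics/w23.png

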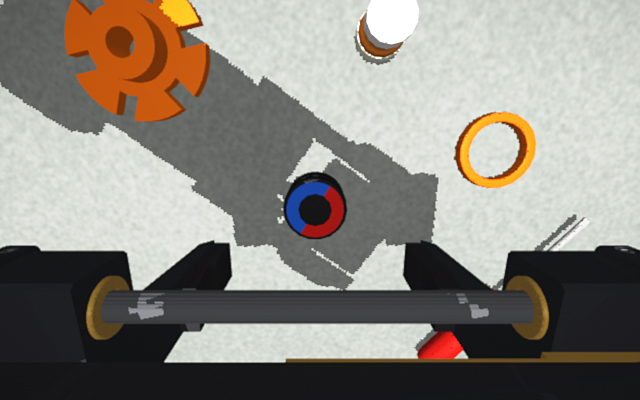

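```bash
python3 - <<'E'
from h import *
tgt((.4362,-.3298,-.008),-13)
E
```

```text
rot [-0.0012 -0.0047 -0.003 ] shift [ 0.1175  0.     -0.0016] |rot|deg 0.3
```

Emit:
play_rows(moves=[0,-0.005,-0.003,0.03,0,-0.0016,0,0,-0.005,-0.003,0.06,0,-0.0016,0,0,-0.005,-0.003,0.09,0,-0.0016,0,0,-0.005,-0.003,0.11,0,-0.0016,0,0,-0.005,-0.003,0.117,0,-0.0016,0,0,-0.005,-0.003,0.117,0,-0.0016,0,0,-0.005,-0.003,0.117,0,-0.0016,0])

```text
time_s: 23.58
ee_pos: [0.4368, -0.3295, -0.0066]
ee_rot: [0.08, 0.702, -0.08, 0.703]
force: [0.5, 0.4, 0.4]
width: 0.999
```

```bash
python3 - <<'E'
from tr import *
tray(.031,.041,(.4362,-.33),'w24')
E
```

```text
t 23.5833 pos [ 0.4368 -0.3295 -0.0066] yaw -13.01 x [ 0.001 -0.001 -1.   ] F [0.47 0.35 0.36] T [-0.04 -0.07 -0.01] w 0.999 q [-0.86  0.64  1.59  0.    0.91 -0.64]
circle (array([ 0.43747941, -0.32371173]), np.float64(0.020928090749406016)) z 0.03684282348271348
```

View pics/w24.png

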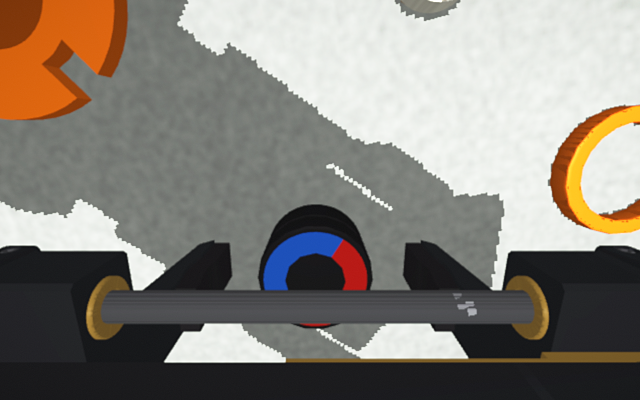

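Emit:
play_rows(moves=[0,0,0,0,0,0,1,0,0,0,0,0,0,1,0,0,0,0,0,0,1,0,0,0,0,0,0,1,0,0,0,0,0,0,1,0,0,0,0,0,0,1,0,0,0,0,0,0,1], newtons=30)

```text
time_s: 24.22
ee_pos: [0.4368, -0.3299, -0.006]
ee_rot: [0.08, 0.702, -0.081, 0.703]
force: [-1.4, 0.8, 2.6]
width: 0.584
```

Emit:
play_rows(moves=[0,0,0,-0.01,0,0,1,0,0,0,-0.04,0,0,1,0,0,0,-0.08,0,0,1,0,0,0,-0.12,0,0,1,0,0,0,-0.15,0,0,1,0,0,0,-0.15,0,0,1,0,0,0,-0.15,0,0,1])

```text
time_s: 24.8
ee_pos: [0.4368, -0.3298, 0.1454]
ee_rot: [0.079, 0.701, -0.081, 0.704]
force: [0.6, -1.6, -2.6]
width: 0.582
```

```bash
python3 - <<'E'
from ht import *
held('w25')
tgt((.4937,.2467,.13),-13)
E
```

```text
t 24.8 pos [ 0.4368 -0.3298  0.1454] yaw -13.02 x [ 0.004 -0.004 -1.   ] F [ 0.56 -1.64 -2.57] T [-0.02 -0.04 -0.02] w 0.582 q [-0.86  0.44  1.43  0.    1.27 -0.64]
top x -0.04291008983960866
c(y,z) [-0.0003  0.0004] rad 0.02523744146583242 80
rot [-0.0005  0.0013  0.0008] shift [ 0.0131  0.5741 -0.0738] |rot|deg 0.1
```

View pics/w25.png

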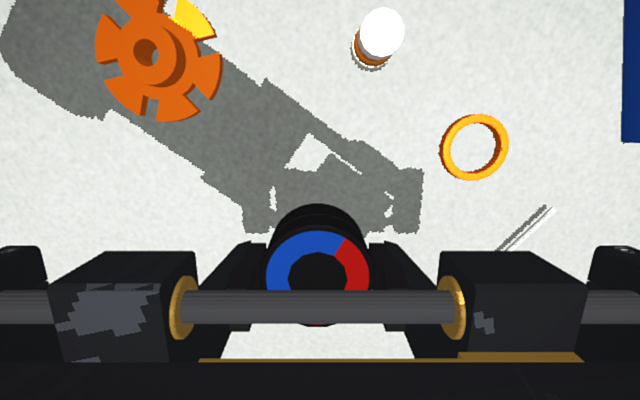

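Emit:
play_rows(moves=[0,0,0,0,0.02,-0.003,1,0,0,0,0,0.06,-0.008,1,0,0,0,0,0.1,-0.013,1,0,0,0,0,0.14,-0.018,1,0,0,0,0,0.18,-0.023,1,0,0,0,0,0.22,-0.028,1,0,0,0,0,0.26,-0.033,1,0,0,0,0,0.3,-0.039,1,0,0,0,0,0.34,-0.044,1,0,0,0,0,0.38,-0.049,1])

```text
time_s: 25.68
ee_pos: [0.4729, 0.0541, 0.1416]
ee_rot: [0.08, 0.703, -0.081, 0.702]
force: [1.0, -1.1, -2.3]
width: 0.583
```

```bash
python3 - <<'E'
from h import *
st();tgt((.4933,.2470,.11),-13)
E
```

```text
t 25.6833 pos [0.4729 0.0541 0.1416] yaw -13.04 x [-0.003 -0.001 -1.   ] F [ 1.01 -1.05 -2.26] T [-0.09 -0.16 -0.06] w 0.583 q [-0.13  0.33  1.62 -0.    1.2   0.09]
rot [-0.0007 -0.0026  0.0012] shift [ 0.0315  0.1926 -0.0236] |rot|deg 0.2
```

Emit:
play_rows(moves=[0,0,0,0,0.04,-0.005,1,0,0,0,0,0.08,-0.01,1,0,0,0,0.005,0.12,-0.015,1,0,0,0,0.01,0.16,-0.02,1,0,0,0,0.02,0.185,-0.0227,1,0,-0.0026,0.001,0.03,0.1926,-0.0236,1,0,-0.0026,0.001,0.04,0.1926,-0.0236,1,0,-0.0026,0.001,0.045,0.1926,-0.0236,1,0,-0.0026,0.001,0.045,0.1926,-0.0236,1])

```text
time_s: 26.43
ee_pos: [0.4923, 0.2454, 0.0945]
ee_rot: [0.08, 0.704, -0.081, 0.701]
force: [0.4, -0.2, -2.7]
width: 0.582
```

```bash
python3 - <<'E'
from ht import *
held('w26');tgt((.4933,.2470,.0611),-13)
im,d=cams.capture('scene');save(cv2.resize(im[60:220,300:480],None,fx=4,fy=4),'s26')
E
```

```text
t 26.4333 pos [0.4923 0.2454 0.0945] yaw -13.12 x [-0.004 -0.001 -1.   ] F [ 0.42 -0.22 -2.65] T [-0.04 -0.05 -0.04] w 0.582 q [ 0.25  0.5   1.48 -0.    1.16  0.48]
top x -0.04291421944264482
c(y,z) [-0.0003  0.0005] rad 0.025212285274319953 80
rot [-0.0024 -0.002   0.0014] shift [0.0345 0.0016 0.0001] |rot|deg 0.2
```

View pics/s26.png

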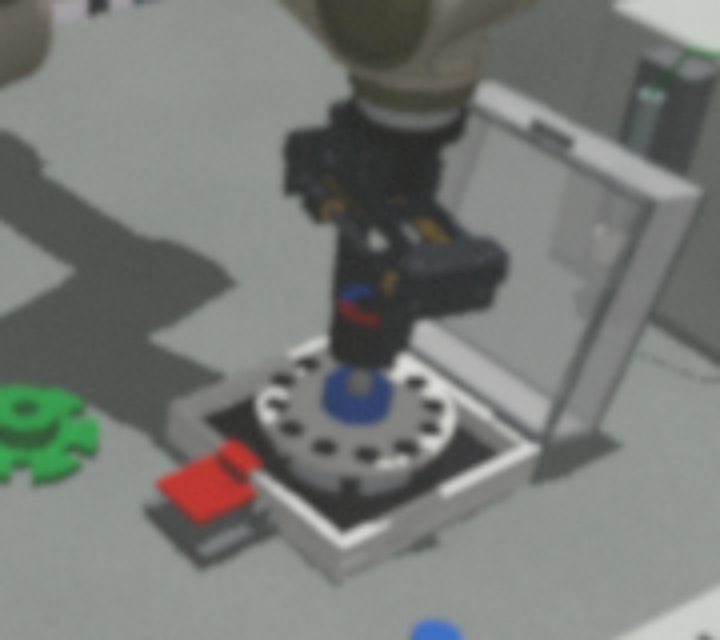

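Aligned. I'll lower to 8 mm past first contact with the tip, checking the force.

Emit:
play_rows(moves=[0,-0.002,0.001,0.006,0.0016,0,1,0,-0.002,0.001,0.012,0.0016,0,1,0,-0.002,0.001,0.016,0.0016,0,1,0,-0.002,0.001,0.019,0.0016,0,1,0,-0.002,0.001,0.022,0.0016,0,1,0,-0.002,0.001,0.025,0.0016,0,1])

```text
time_s: 27.03
ee_pos: [0.4937, 0.2472, 0.0711]
ee_rot: [0.081, 0.702, -0.081, 0.703]
force: [-0.0, -0.9, -2.5]
width: 0.58
```

```bash
python3 - <<'E'
from ht import *
held('w27')
E
```

```text
t 27.0333 pos [0.4937 0.2472 0.0711] yaw -13.15 x [ 0.002  0.    -1.   ] F [-0.02 -0.86 -2.55] T [-0.06 -0.04 -0.  ] w 0.58 q [ 0.25  0.53  1.51 -0.    1.1   0.48]
top x -0.04291675299551835
c(y,z) [-0.0005  0.0005] rad 0.025402264821227125 80
```

Emit:
play_rows(moves=[0,0,0,0.002,0,0,1,0,0,0,0.004,0,0,1,0,0,0,0.006,0,0,1,0,0,0,0.008,0,0,1,0,0,0,0.0095,0,0,1,0,0,0,0.0108,0,0,1,0,0,0,0.0108,0,0,1])

```text
time_s: 27.67
ee_pos: [0.4936, 0.2473, 0.0619]
ee_rot: [0.081, 0.702, -0.081, 0.703]
force: [-6.7, -2.4, 18.3]
width: 0.58
```

```bash
python3 - <<'E'
from ht import *
held('w28')
E
```

```text
t 27.6667 pos [0.4936 0.2473 0.0619] yaw -13.13 x [ 0.002  0.    -1.   ] F [-6.66 -2.41 18.29] T [-0.34  1.18 -0.02] w 0.58 q [ 0.25  0.54  1.52 -0.    1.08  0.48]
top x -0.04299532674071881
c(y,z) [-0.0004  0.0003] rad 0.025310593242638936 80
```

Emit:
play_rows(moves=[0,0,0,0.0,0,0,0.3,0,0,0,0,0,0,0,0,0,0,0,0,0,0,0,0,0,0,0,0,0,0,0,0,0,0,0,0,0,0,0,-0.02,0,0,0,0,0,0,-0.06,0,0,0,0,0,0,-0.1,0,0,0,0,0,0,-0.11,0,0,0,0,0,0,-0.11,0,0,0])

```text
time_s: 28.55
ee_pos: [0.4946, 0.2476, 0.1749]
ee_rot: [0.082, 0.7, -0.08, 0.705]
force: [-0.4, 0.4, -0.1]
width: 1.0
```

```bash
python3 - <<'E'
from tr import *
o,im,d,P=tray(.10,.109,(.4939,.2469),'w29')
rr=np.hypot(P[...,0]-.4937,P[...,1]-.2468)
for n,r0,r1,a,b in (('cap',0,.027,.09,.115),('tray',.03,.068,.045,.06)):
    s=(rr>r0)&(rr<r1)&(P[...,2]>a)&(P[...,2]<b);A=np.c_[P[s][:,:2]-(.494,.247),np.ones(s.sum())];print(n,np.linalg.lstsq(A,P[s][:,2],rcond=None)[0],s.sum())
im,d=cams.capture('scene');save(im,'s29')
E
```

```text
t 28.55 pos [0.4946 0.2476 0.1749] yaw -13.13 x [ 0.008  0.002 -1.   ] F [-0.39  0.35 -0.12] T [-0.02 -0.07  0.03] w 1.0 q [ 0.25  0.42  1.37 -0.    1.35  0.48]
circle (array([0.49380775, 0.2468135 ]), np.float64(0.025225995777727644)) z 0.10486818179053874
cap [-0.01081741 -0.0375767   0.10460247] 3208
tray [-0.00069794  0.00020282  0.0526686 ] 11455
```

View pics/w29.png

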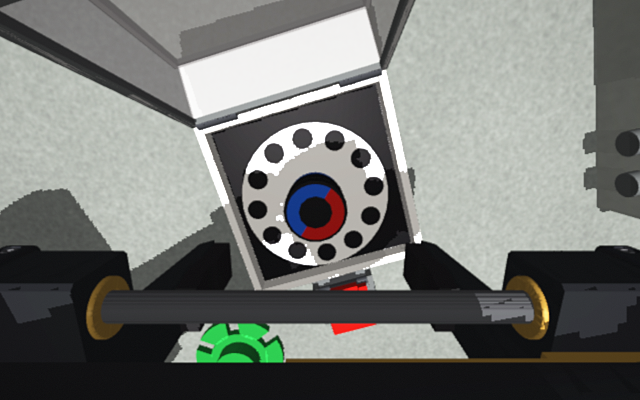

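View pics/s29.png

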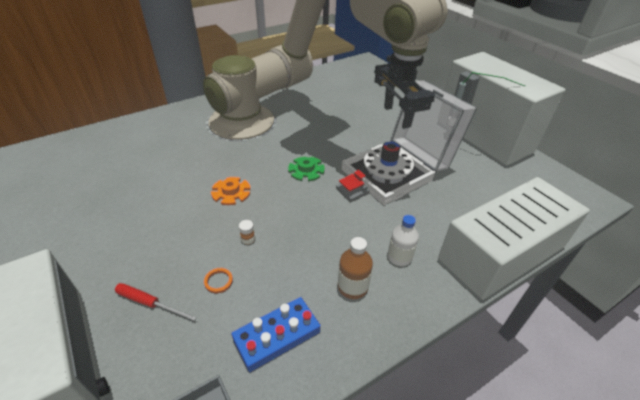

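```bash
python3 - <<'E'
from tr import *
o,im,d,P=tray(.10,.109,(.4939,.2469),'w30')
rr=np.hypot(P[...,0]-.4938,P[...,1]-.2468)
s=(rr<.023)&(P[...,2]>.1015)&(P[...,2]<.1085);A=np.c_[P[s][:,:2]-(.494,.247),np.ones(s.sum())];print(np.linalg.lstsq(A,P[s][:,2],rcond=None)[0],s.sum())
E
```

```text
t 28.65 pos [0.4929 0.2471 0.171 ] yaw -13.14 x [ 0.001 -0.    -1.   ] F [0.21 0.23 0.24] T [-0.01 -0.01 -0.04] w 1.0 q [ 0.25  0.42  1.37 -0.    1.35  0.48]
circle (array([0.49378913, 0.24681724]), np.float64(0.025227746716808695)) z 0.10488255046902478
[-0.00055945  0.00227986  0.10500292] 2603
```

The cap is flat and home, and the gripper is clear of everything. I'm handing the job in.

```bash
python3 -c "
from rig import job_done
print(job_done())"
```

```text
the job is handed in; nothing more can be done
None
```

The carousel is built and the job is handed in at about 28.7 s. The rig gave no verdict, so this rests on my own last checks.

- **Cover:** the first press attempts stopped short, because the real fingertips sit about 23 mm behind the reported TCP. Once I pressed until I felt contact, the paddle went down and the cover sprang open. The last scene picture shows it still open. I judged that from the pictures, not from a joint reading.
- **Drive plate:** the wrist camera's depth showed the pins at a bearing of about 21°, so I turned the plate 26° to match. It dropped over the pins without any searching. Its top read 24.5 mm above the bench (24 mm expected) and it lay flat to about 0.002 rad.
- **Vial tray:** its top read 52.7 mm (52 mm expected), with almost no tilt.
- **Hub cap:** its top read 104.9 mm (104 mm expected), with a tilt of about 0.002 rad. Its centre was within 0.5 mm of the spindle axis.

The gripper was open, well above the cap, and showed no contact force. The bystanders look unmoved in the last picture; I did not measure them.

Two measurements disagreed:
- **Cap tilt:** a first fit gave 0.04 rad because it included the cap's side wall. Refitted on the top face only, it came out flat.
- **Camera positions:** the top and wrist cameras differed by about 2–3 mm. I used the wrist camera throughout.

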